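# Get the whetstone out from behind the mallets

## Robot

A 6-joint arm with a two-finger parallel gripper is mounted at the origin on the work surface. World frame = base frame: x ahead of the robot, y to its left, z up, the work surface at z = 0. Lengths are in m, angles in rad, forces in N, time in s.
With the tool pointing down it reaches from about 0.3 to 0.875 m from the base axis. Payload 6.4 kg.
Tool frame: the origin (TCP) lies midway between the tips of the shut fingers; the grasp point (between the pads) lies 19 mm behind it (grasp_offset is the distance from the TCP to the grasp point, in m); z points along the fingers, y is the direction in which the jaws open and shut (so a half turn about z gives the same grasp; the last joint's range is limited). The gripper opens to 88 mm and grips with 3 to 60 N. Pads are 18 mm wide; open, the fingers measure 123 mm over their backs; the gripper's body (75 mm by 187 mm) begins 45 mm behind the grasp point.
Start: joints at [-1.542, 0.181, 1.607, -0, 1.354, -0.206], TCP at [0.134, -0.559, 0.239] pointing down, gripper open.
Joint ranges: [-2.99, 2.99], [-0.89, 2.07], [0.3, 2.58], [-1.14, 4.28], [0, 2.63], [-3.12, 3.12]. Speed limits (rad/s): [2.57, 2.57, 3.01, 3.14, 3.14, 3.14].

## Interface

Orientations are given as a 3x3 rotation matrix whose columns are the frame's x, y, z axes.
In Python, from plant import read_state, snapshot, finish_job, grasp_offset gives the robot as it stands.
- The arm moves only by the shell command python3 -m inch 'ROWS' [FORCE]. ROWS is JSON, a list of rows, each a list of 7 numbers: the turn, a rotation vector about the tool's x, y, z in rad, then the shift along the tool's x, y, z in cm, then the finger opening in cm, from 0 to 8.81. A call has 1 to 10 rows; each row shifts and turns the pose as measured when the row begins, along the tool's axes as they then stand; what a row does not reach is not made up. A row lasts 1/10 s, in which the tool goes at most 50 mm and 8.59 degrees, less where a joint would pass 70% of its speed; a pose out of reach is approached as far as the arm can. A call with a gripper value outside its range is refused whole. The fingers move at their own pace and stop on an object; FORCE is the grip in N (left out, the last holds). Time passes only in rows, so rows that do not move let the fingers close. It gives the time, the measured TCP pose, the force and the opening at its end, in the units of the state.
- read_state(): the state, without advancing time (a new reading comes with each control period).
- snapshot(name): name is "side" or "top" or "wrist"; returns a dict with "color" (480x640x3 uint8, blue, green, red), "z_map" (480x640 float32, m along the optical axis (not along the pixel's ray), 0 where there is no reading), "intrinsics" (3x3 intrinsics, pixels), "camera_from_world" (4x4, takes a point from world to camera coordinates); the wrist camera has in their place "hand_eye" (4x4, takes a point from camera to tool coordinates, whose origin is the TCP and whose axes are the flange's). Camera axes: x right, y down, z forward; pixel columns grow to the right and rows downward; lengths in m; the calibration is good to about 2 mm. The wrist camera is an equidistant fisheye: a pixel r from the principal point sees the ray r / f radians off the axis. A picture is of the moment at which its call begins: read the wrist's pose just before it.
- finish_job(): hands the job in, once; it reports no verdict.
The state is a dict: "clock": time; "joint_pos": joint angles; "qvel": joint speeds; "joint_efforts": joint torques, N m; "eef_pos": TCP position; "eef_rot": TCP orientation; "contact_force": force on the tool from outside, world axes, zero at the start; "wrist_torque": the same for the moment, N m; "opening": finger opening in m.
Only numpy, scipy, OpenCV 4.12 (cv2) and the standard library are available. Lean on these libraries where they do the work, as an engineer would, in place of code of your own. Each camera call takes 0.05 s, during which the arm holds its last target. There are 200 camera calls.

## Task

The whetstone lies on the tool board behind two upright carving mallets and a sandstone core. Stand all three of them upright on the plywood side board, then lay the whetstone flat in its wooden sharpening tray, lengthwise; only after that, stand the two mallets and the core back on the tool board, each centred again on the very rubber pad it came from. Do not knock any of the three over.

Things in the scene. Friction and masses are not known exactly. Their poses are not given: they have to be found in the camera images.
- big_mallet_c (a point): Larger carving mallet with a brown wooden head, standing head down with its pale wooden handle straight up; round about its upright axis, 180 mm tall. Head 84 mm across and 85 mm high, above it the handle 26 to 29 mm across (from 85 to 180 mm above its foot); about 0.55 kg (varies). The point is on its axis, half-way up (90 mm above its foot); z axis up. It starts on one of the tool board's three pads. Grip by the handle, from above.
- small_mallet_c (a point): Smaller carving mallet with a white nylon head, standing head down with its pale wooden handle straight up; round about its upright axis, 155 mm tall. Head 66 mm across and 70 mm high, above it the handle 22 to 25 mm across (from 70 to 155 mm above its foot); about 0.38 kg (varies). The point is on its axis, half-way up (77.5 mm above its foot); z axis up. It starts on one of the tool board's three pads. Grip by the handle, from above.
- core_c (a point): Drill core of reddish sandstone: a plain upright cylinder, 50 mm across and 125 mm tall, about 0.5 kg (varies). The point is on its axis, half-way up (62.5 mm); z axis up. It starts on one of the tool board's three pads. Grip near its upper end, from above.
- whetstone_c (a point): Grey two-layer whetstone, a flat bar 120 mm long (its y axis), 48 mm wide (its x axis), 30 mm thick (z axis, up), about 0.38 kg. The point is its centre, 15 mm above its underside. It starts lying on the tool board, on the far side of the pads and close to what stands on them. Grip across its 48 mm width.
- tool_board: Fixed pale wooden board on the bench, 190 mm (x) by 300 mm (y), top face 18 mm above the bench. Origin: centre of its underside; z up. On it three round dark rubber pads, 90 mm across, flush with the top, centred at x = -45 mm and y = -105, 0 and +105 mm in its frame; two mallets and the core start centred on them, in any order. A small stone offcut (30 mm high) and a short metal plug (22 mm high) lie near its two far corners, not part of the job.
- side_board: The side area: fixed empty plywood board, 300 mm (x) by 130 mm (y), top face 12 mm above the bench. Origin: centre of its underside; z up. Lies to the left or right of the tool board.
- tray: Sharpening tray: fixed shallow tray of pale wooden strips with a black rubber floor, outside 166 mm (x) by 91 mm (y) and 14 mm high, walls 8 mm thick, inside 150 by 75 mm, inner floor 5 mm above the bench. Origin: centre of its underside; its length runs along x, z up. Lies on the other side of the tool board from the side board. The whetstone belongs in it lengthwise, flat on the floor; the stone then stands 21 mm proud of the rim, so keep the fingertips above the rim.

How it is judged:
By the outcome, as a careful person would: the job done as asked, in the order asked, and still so for the second after the job is handed in, with the robot touching nothing.
It also fails if it takes over 131 s, if anything falls off the work surface, if the arm or the gripper's body presses on something with over 40 N, if the wrist force passes 120 N, or if a joint passes its speed limit or range.

## Working session

There is one attempt and no reset: what is moved stays moved. The work goes in short steps, Python scripts to look and compute and a shell command to move; the robot and the scene stay as the last step left them, time stands still between calls to the robot, and variables do not carry over. Pictures are saved under pics/ and viewed, about 12 in all and at most 16, crops included, and the job is handed in when it is done.

```bash
mkdir -p pics; ls; cat > h.py <<'E'
import numpy as np, cv2
from plant import read_state, snapshot, finish_job, grasp_offset
def cloud(s):
    K=s["intrinsics"];z=s["z_map"];v,u=np.mgrid[:480,:640]
    p=np.stack([(u-K[0,2])/K[0,0]*z,(v-K[1,2])/K[1,1]*z,z],-1)
    T=np.linalg.inv(s["camera_from_world"])
    P=p@T[:3,:3].T+T[:3,3]; P[z==0]=np.nan
    return P
E
python3 - <<'E'
from h import *
s=read_state();print({k:np.round(v,3).tolist() for k,v in s.items()},grasp_offset)
for n in("top","side"):
    a=snapshot(n);cv2.imwrite(f"pics/{n}0.png",a["color"]);np.savez(f"pics/{n}0.npz",**a)
    print(n,np.round(np.linalg.inv(a["camera_from_world"]),3).tolist(),np.round(a["intrinsics"],1).tolist(),(a["z_map"]>0).mean())
E
```

```text
pics
{'clock': 0.0, 'joint_pos': [-1.542, 0.182, 1.608, -0.0, 1.354, -0.206], 'qvel': [-0.002, 0.0, -0.0, 0.001, 0.0, -0.0], 'joint_efforts': [0.001, -43.387, -34.185, 0.07, 0.039, -0.0], 'eef_pos': [0.134, -0.559, 0.238], 'eef_rot': [[0.973, 0.233, -0.0], [0.233, -0.973, 0.002], [0.0, -0.002, -1.0]], 'contact_force': [-0.69, 0.694, -0.032], 'wrist_torque': [-0.067, -0.021, 0.017], 'opening': 0.088} 0.0187
top [[0.014, -0.995, 0.098, 0.435], [-1.0, -0.013, 0.004, -0.003], [-0.003, -0.098, -0.995, 1.26], [0.0, 0.0, 0.0, 1.0]] [[506.5, 0.0, 315.7], [0.0, 506.5, 236.7], [0.0, 0.0, 1.0]] 0.9959505208333334
side [[-0.823, -0.362, 0.438, 0.085], [-0.568, 0.544, -0.618, 0.681], [-0.015, -0.757, -0.653, 0.818], [0.0, 0.0, 0.0, 1.0]] [[505.4, 0.0, 318.7], [0.0, 505.4, 240.3], [0.0, 0.0, 1.0]] 0.996181640625
```

View pics/top0.png

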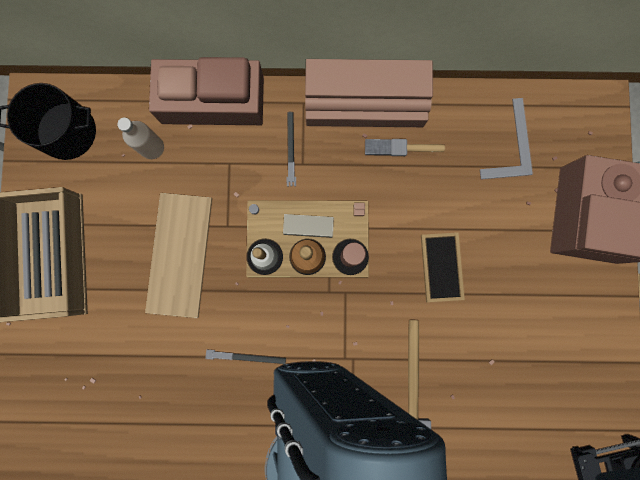

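View pics/side0.png

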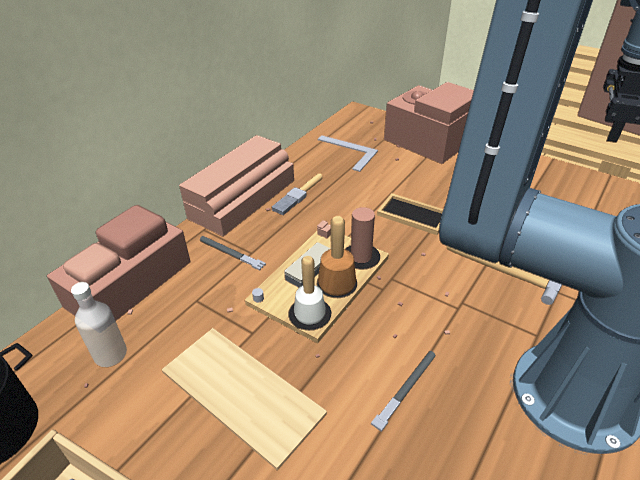

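Left to right (top view): the small mallet is at (264,256), the big mallet at (307,256) and the core at (350,256). The whetstone is at (308,225), the side board at (180,255) and the tray at (443,267). Next I'll measure them.

```bash
cat >> h.py <<'E'
def ray(s,uv,h):
    "pixels -> points on plane z=h"
    K=s["intrinsics"];T=np.linalg.inv(s["camera_from_world"])
    uv=np.atleast_2d(uv).astype(float)
    d=np.c_[(uv[:,0]-K[0,2])/K[0,0],(uv[:,1]-K[1,2])/K[1,1],np.ones(len(uv))]@T[:3,:3].T
    return T[:3,3]+d*((h-T[2,3])/d[:,2])[:,None]
def load(n): return dict(np.load(f"pics/{n}.npz"))
def rect(s,mask,h,near):
    "min-area rectangle (mm) of the mask blob nearest to a pixel, cast on z=h"
    cs,_=cv2.findContours(mask.astype(np.uint8),cv2.RETR_EXTERNAL,cv2.CHAIN_APPROX_NONE)
    cs=[c for c in cs if cv2.contourArea(c)>60]
    c=max(cs,key=lambda c:cv2.pointPolygonTest(c,near,True))
    P=ray(s,c[:,0],h)[:,:2]*1000
    (x,y),(w,l),a=cv2.minAreaRect(P.astype(np.float32))
    return np.round([x,y,w,l,a],1)
E
python3 - <<'E'
from h import *
s=load("top0");P=cloud(s);z=P[...,2]*1000
for n,r in dict(floor=(330,350,190,230),side=(165,195,210,300),tray=(433,455,245,290),tb=(260,350,238,240)).items():
    print(n,np.nanmedian(z[r[2]:r[3],r[0]:r[1]]),np.nanstd(z[r[2]:r[3],r[0]:r[1]]))
hsv=cv2.cvtColor(s["color"],cv2.COLOR_BGR2HSV)
for p in[(180,250),(255,212),(220,250),(308,225),(443,267),(427,267),(264,270),(353,252)]:print(p,hsv[p[1],p[0]],z[p[1],p[0]])
print("side",rect(s,(z>6)&(z<30),12/1000,(180,250)))
print("tb",rect(s,(z>9),18/1000,(308,230)))
print("stone",rect(s,(hsv[...,1]<60)&(hsv[...,2]>110)&(z>30),.048,(308,225)))
print("tray",rect(s,(hsv[...,2]<45),.005,(443,267)),rect(s,z>6,.014,(443,267)))
m=np.zeros((480,640),bool);m[190:290,240:380]=1
for lo,hi,n in((160,230,'top'),(130,160,'core/')):
    k=(m&(z>lo)&(z<hi)).astype(np.uint8)
    N,L,S,C=cv2.connectedComponentsWithStats(k)
    for i in range(1,N):
        q=P[L==i]; 
        if len(q)>8: print(n,len(q),np.median(q,0).round(4),(q.max(0)-q.min(0)).round(4),C[i], q[:,2].max())
E
```

```text
floor 17.557148900534614 11.403303347034699
side 12.589903045240547 2.510366822555226
tray 5.5181265017079095 2.5692271073495325
tb 19.063130555223573 5.78291981824451
(180, 250) [ 18  80 181] 15.819752779874685
(255, 212) [113  13 154] 41.65924100947915
(220, 250) [ 15 128 135] 0.1865268340484061
(308, 225) [ 24  25 165] 48.373235792482646
(443, 267) [90  7 36] 7.4782741751595605
(427, 267) [ 18 101 142] 16.875201417263952
(264, 270) [90 12 44] 17.210813654104264
(353, 252) [  8  75 157] 140.32810138829643
side [511.  340.6 133.2 301.4  85.3]
tb [554.5  23.  188.1 299.9   0.8]
stone [582.9  21.2 119.5  47.7  87.2]
tray [ 487.5 -312.6  147.3   69.8    4.3] [ 488.2 -310.3  166.1   96.     4.3]
top 152 [0.5072 0.0213 0.1968] [0.0276 0.0275 0.0388] [305.59210526 251.66447368] 0.20322031272229713
top 104 [0.5074 0.1268 0.1724] [0.0221 0.0243 0.0168] [257.27884615 252.10576923] 0.1776571761338801
core/ 399 [ 0.5099 -0.0818  0.1435] [0.0491 0.0484 0.0177] [353.4235589  253.17042607] 0.14981255346322198
core/ 17 [0.5023 0.1165 0.1509] [0.0182 0.0144 0.0271] [261.88235294 255.11764706] 0.1597162309710436
```

Everything matches the given sizes. The tool board centre is (554.5, 23), yaw +0.8°. I'll work with tool x = world +y and tool y = world +x. That puts the jaws along x, clear of the neighbours. First I rotate and raise the tool.

```bash
R='[0,0,-0.148,0,0,-1,8.8]'; python3 -m inch '[[0,0,-0.148,0,0,-1,8.8],[0,0,-0.148,0,0,-1,8.8],[0,0,-0.148,0,0,-1,8.8],[0,0,-0.148,0,0,-1,8.8],[0,0,-0.148,0,0,-1,8.8],[0,0,-0.148,0,0,-1,8.8],[0,0,-0.148,0,0,-1,8.8],[0,0,-0.148,0,0,-1,8.8],[0,0,-0.148,0,0,-1,8.8],[0,0,0,0,0,0,8.8]]' 35
cat > st.py <<'E'
from h import *; import sys
# usage: st.py X Y Z(mm) YAW(deg of tool x axis): remaining shift in tool axes (cm) and turn
s=read_state();R=s["eef_rot"];p=s["eef_pos"]
R=np.array(R);yaw=np.degrees(np.arctan2(R[1,0],R[0,0]))
print("t%.1f"%s["clock"],"pos",np.round(np.array(p)*1000,1),"yaw %.1f"%yaw,"tilt",np.round(R[:2,2],4),"F",np.round(s["contact_force"],1),"open %.1f"%(s["opening"]*1000),"q",np.round(s["joint_pos"],2))
if len(sys.argv)>3:
    g=np.array([float(v) for v in sys.argv[1:4]])/1000
    print("shift cm",np.round(R.T@(g-p)*100,2), "turn z rad %.3f"%(-np.radians(float(sys.argv[4])-yaw) if len(sys.argv)>4 else 0), "untilt rx,ry", np.round(np.cross(R[:,2],[0,0,-1])@R,4))
E
python3 st.py 510 -82 320 90
```

```text
clock: 1.1
eef_pos: [0.1337, -0.5559, 0.3251]
eef_rot: [[-0.019, 1.0, -0.0], [1.0, 0.019, 0.014], [0.014, -0.0, -1.0]]
contact_force: [-0.4, -0.4, -0.1]
opening: 0.0881
t1.1 pos [ 133.7 -555.9  325.1] yaw 91.1 tilt [-0.0003  0.0136] F [-0.4 -0.4 -0.1] open 88.1 q [-1.54  0.12  1.5   0.    1.53 -1.56]
shift cm [46.64 38.55  1.14] turn z rad 0.019 untilt rx,ry [-0.0001 -0.0136  0.    ]
```

```bash
python3 -m inch '[[0,-0.014,0.019,3.6,3.0,0,8.8],[0,0,0,3.6,3.0,0,8.8],[0,0,0,3.6,3.0,0,8.8],[0,0,0,3.6,3.0,0,8.8],[0,0,0,3.6,3.0,0,8.8],[0,0,0,3.6,3.0,0,8.8],[0,0,0,3.6,3.0,0,8.8],[0,0,0,3.6,3.0,0,8.8],[0,0,0,3.6,3.0,0,8.8],[0,0,0,3.6,3.0,0,8.8]]' >/dev/null; python3 st.py 510 -82 320 90
```

```text
t2.1 pos [ 446.  -190.6  316.7] yaw 86.7 tilt [-0.0038  0.008 ] F [-0.4 -0.6  0.5] open 88.1 q [-0.65 -0.08  1.72  0.    1.51 -0.59]
shift cm [11.21  5.76 -0.27] turn z rad -0.058 untilt rx,ry [-0.0042 -0.0078  0.    ]
```

Next I get above the core and look with the wrist camera.

```bash
python3 -m inch '[[-0.004,-0.008,-0.058,3.6,1.8,0,8.8],[0,0,0,3.6,1.8,0,8.8],[0,0,0,3.6,1.8,0,8.8],[0,0,0,0,0,0,8.8]]' >/dev/null; python3 st.py 510 -82 320 90
python3 - <<'E'
from h import *
s=read_state();a=snapshot("wrist");cv2.imwrite("pics/w1.png",a["color"]);np.savez("pics/w1.npz",pos=s["eef_pos"],rot=s["eef_rot"],**a)
print(np.round(a["hand_eye"],3).tolist(),a["intrinsics"].tolist())
E
```

```text
t2.5 pos [505.3 -73.8 313.2] yaw 89.5 tilt [-0.0029  0.0029] F [-1.3 -1.  -0.6] open 88.0 q [-0.38 -0.02  1.67  0.    1.49 -0.37]
shift cm [-0.81  0.48 -0.69] turn z rad -0.009 untilt rx,ry [-0.0029 -0.0029 -0.    ]
[[-0.0, -0.95, -0.313, 0.082], [1.0, -0.0, -0.0, 0.0], [0.0, -0.313, 0.95, -0.146], [0.0, 0.0, 0.0, 1.0]] [[371.64829954431775, 0.0, 316.0310213102648], [0.0, 371.64829954431775, 240.3555390168267], [0.0, 0.0, 1.0]]
```

View pics/w1.png

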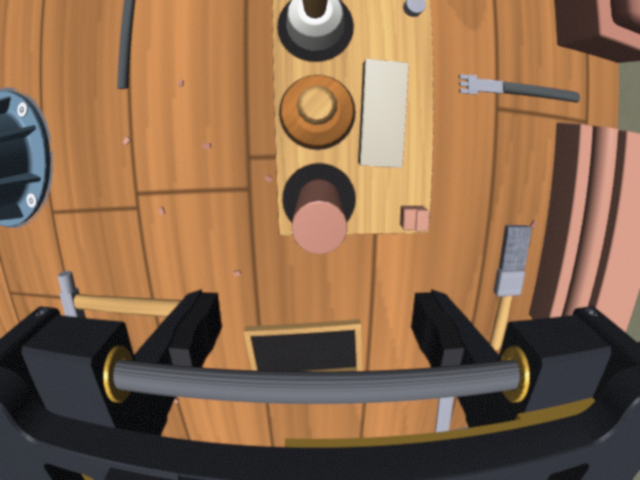

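```bash
cat >> h.py <<'E'
def wray(w,uv,h):
    K=w["intrinsics"];uv=np.atleast_2d(uv).astype(float)
    xy=(uv-[K[0,2],K[1,2]])/K[0,0];t=np.linalg.norm(xy,axis=1)[:,None]+1e-12
    d=np.c_[xy/t*np.sin(t),np.cos(t)]
    H=w["hand_eye"];R=np.array(w["rot"]);d=d@H[:3,:3].T@R.T;o=R@H[:3,3]+w["pos"]
    return o+d*((h-o[2])/d[:,2])[:,None]
def wsnap(name):
    s=read_state();a=snapshot("wrist");cv2.imwrite(f"pics/{name}.png",a["color"])
    a.update(pos=np.array(s["eef_pos"]),rot=np.array(s["eef_rot"]));np.savez(f"pics/{name}.npz",**a);return a
def circ(w,mask,h,box,ray=wray):
    "circle (mm) around the largest mask blob within box x0,x1,y0,y1, cast on z=h"
    k=np.zeros((480,640),np.uint8);x0,x1,y0,y1=box;k[y0:y1,x0:x1]=mask[y0:y1,x0:x1]
    c=max(cv2.findContours(k,cv2.RETR_EXTERNAL,cv2.CHAIN_APPROX_NONE)[0],key=cv2.contourArea)
    P=(ray(w,c[:,0],h)[:,:2]*1000).astype(np.float32);(x,y),r=cv2.minEnclosingCircle(P)
    e=cv2.fitEllipse(P);return np.round([x,y,2*r,*e[0],*e[1]],1)
E
python3 - <<'E'
from h import *
w=load("w1");hsv=cv2.cvtColor(w["color"],cv2.COLOR_BGR2HSV).astype(int)
print(hsv[230,320],hsv[195,318],hsv[105,317],hsv[115,295])
core=(hsv[...,0]<8)|(hsv[...,0]>172)
core&=(hsv[...,2]>125)&(hsv[...,1]>50)
print(circ(w,core,.143,(285,355,195,260)))
print(wray(w,[318,103],.198))
print(rect(load("top0"),np.zeros((480,640)),0,(0,0)) if 0 else "")
# stone via wrist
m=((hsv[...,1]<40)&(hsv[...,2]>130)).astype(np.uint8);k=np.zeros_like(m);k[55:172,355:415]=m[55:172,355:415]
c=max(cv2.findContours(k,0,1)[0],key=cv2.contourArea)
print(cv2.minAreaRect((wray(w,c[:,0],.048)[:,:2]*1000).astype(np.float32)))
E
```

```text
[  6  94 204] [  6  92 103] [ 18 123 226] [ 14 169 193]
[507.3 -82.6  48.8 507.2 -82.4  46.5  47.7]
[[0.50713687 0.02202394 0.198     ]]

((579.4627685546875, 20.365642547607422), (117.97843933105469, 47.18375015258789), 87.23079681396484)
```

```bash
python3 -m inch '[[-0.003,-0.003,-0.009,-0.85,0.3,0,8.8],[0,0,0,0,0,4,8.8],[0,0,0,0,0,4,8.8],[0,0,0,0,0,4,8.8],[0,0,0,0,0,2,8.8],[0,0,0,0,0,0,8.8],[0,0,0,0,0,0,8.8]]' >/dev/null; python3 st.py 508.5 -82.5 102 90
```

```text
t3.2 pos [505.7 -96.9 168.4] yaw 88.8 tilt [ 0.001  -0.0061] F [-0.3 -0.2  1.3] open 88.2 q [-0.42  0.12  1.82 -0.01  1.19 -0.39]
shift cm [1.48 0.24 6.64] turn z rad -0.020 untilt rx,ry [ 0.0011  0.0061 -0.    ]
```

```bash
python3 -m inch '[[0,0.006,-0.02,1.48,0.24,0,8.8],[0,0,0,0,0,0,8.8]]'; python3 st.py 508.5 -82.5 102 90;  python3 -m inch '[[0,0,0,0,0,0,8.8],[0,0,0,0,0,0,8.8]]'>/dev/null; python3 st.py 508.5 -82.5 102 90
```

```text
clock: 3.45
eef_pos: [0.5097, -0.0833, 0.1708]
eef_rot: [[0.002, 1.0, 0.004], [1.0, -0.002, -0.001], [-0.001, 0.004, -1.0]]
contact_force: [-0.4, 0.0, 1.0]
opening: 0.0879
t3.5 pos [509.7 -83.3 170.8] yaw 89.9 tilt [ 0.0044 -0.0009] F [-0.4  0.   1. ] open 87.9 q [-0.39  0.12  1.82  0.    1.2  -0.39]
shift cm [ 0.08 -0.15  6.88] turn z rad -0.002 untilt rx,ry [ 0.0044  0.0009 -0.    ]
t3.6 pos [511.2 -83.3 173.2] yaw 89.9 tilt [ 0.0084 -0.0028] F [0.1 0.9 0.2] open 88.0 q [-0.39  0.12  1.82  0.    1.2  -0.39]
shift cm [ 0.1  -0.33  7.12] turn z rad -0.001 untilt rx,ry [0.0085 0.0028 0.    ]
```

```bash
for i in 1 2 3; do python3 -m inch '[[0,0,0,0,0,0,8.8],[0,0,0,0,0,0,8.8]]'>/dev/null; python3 st.py 508.5 -82.5 102 90; done
```

```text
t3.9 pos [511.9 -83.3 174.3] yaw 90.0 tilt [ 0.0104 -0.0036] F [-0.1  0.1 -0.3] open 87.8 q [-0.39  0.12  1.82  0.    1.2  -0.39]
shift cm [ 0.1  -0.41  7.23] turn z rad -0.001 untilt rx,ry [0.0104 0.0036 0.    ]
t4.0 pos [511.9 -83.2 174.5] yaw 90.0 tilt [ 0.0107 -0.0037] F [-0.4  0.2 -0.5] open 88.2 q [-0.39  0.12  1.82  0.    1.2  -0.39]
shift cm [ 0.1  -0.42  7.25] turn z rad -0.000 untilt rx,ry [0.0107 0.0037 0.    ]
t4.2 pos [511.8 -83.3 174.4] yaw 90.0 tilt [ 0.0103 -0.0037] F [-0.2  0.7  0.5] open 87.9 q [-0.39  0.12  1.82  0.    1.2  -0.39]
shift cm [ 0.1  -0.41  7.23] turn z rad -0.000 untilt rx,ry [0.0103 0.0037 0.    ]
```

It holds steady, so that was only settling after the fast motion. Now I descend on the core.

```bash
python3 -m inch '[[0.01,0.004,0,0.1,-0.4,0.5,8.8],[0,0,0,0,0,2,8.8],[0,0,0,0,0,2,8.8],[0,0,0,0,0,1.5,8.8],[0,0,0,0,0,0.7,8.8],[0,0,0,0,0,0.3,8.8],[0,0,0,0,0,0,8.8],[0,0,0,0,0,0,8.8],[0,0,0,0,0,0,8.8]]'>/dev/null; python3 st.py 508.5 -82.5 102 90
```

```text
t5.2 pos [507.3 -82.4 102.1] yaw 90.0 tilt [-0.0009  0.0007] F [-0.1 -0.5  0.5] open 87.8 q [-0.39  0.22  1.87  0.    1.06 -0.39]
shift cm [-0.01  0.12  0.01] turn z rad -0.001 untilt rx,ry [-0.0009 -0.0007 -0.    ]
```

```bash
python3 -m inch '[[0,0,0,0,0.12,0,6.5],[0,0,0,0,0,0,6.5],[0,0,0,0,0,0,5.5],[0,0,0,0,0,0,5.5]]' 35; python3 -m inch '[[0,0,0,0,0,0,4.5],[0,0,0,0,0,0,4.5],[0,0,0,0,0,0,4.5],[0,0,0,0,0,0,4.5],[0,0,0,0,0,0,4.5],[0,0,0,0,0,0,4.5]]' 35; python3 st.py 508.5 -82.5 102 90
```

```text
clock: 5.55
eef_pos: [0.5099, -0.0828, 0.1039]
eef_rot: [[0.0, 1.0, 0.002], [1.0, -0.0, -0.001], [-0.001, 0.002, -1.0]]
contact_force: [0.9, 0.1, 0.4]
opening: 0.0582
clock: 6.15
eef_pos: [0.5095, -0.0828, 0.1038]
eef_rot: [[0.0, 1.0, 0.001], [1.0, -0.0, -0.0], [-0.0, 0.001, -1.0]]
contact_force: [-0.2, -0.3, 0.3]
opening: 0.0494
t6.2 pos [509.5 -82.8 103.8] yaw 90.0 tilt [ 0.0014 -0.0005] F [-0.2 -0.3  0.3] open 49.4 q [-0.39  0.22  1.86  0.    1.06 -0.39]
shift cm [ 0.03 -0.1   0.18] turn z rad -0.000 untilt rx,ry [ 0.0014  0.0005 -0.    ]
```

```bash
python3 -m inch '[[0,0,0,0,0,-1,4.5],[0,0,0,0,0,-3,4.5],[0,0,0,0,0,-4,4.5],[0,0,0,0,0,-4,4.5],[0,0,0,0,0,-4,4.5],[0,0,0,0,0,-4,4.5],[0,0,0,0,0,-2,4.5],[0,0,0,0,0,-1,4.5],[0,0,0,0,0,0,4.5],[0,0,0,0,0,0,4.5]]'; python3 st.py 606 333 320 90
```

```text
clock: 7.15
eef_pos: [0.5037, -0.08, 0.3373]
eef_rot: [[0.0, 1.0, -0.015], [1.0, -0.0, 0.007], [0.007, -0.015, -1.0]]
contact_force: [-0.3, 0.2, -6.2]
opening: 0.0492
t7.2 pos [503.7 -80.  337.3] yaw 90.0 tilt [-0.0153  0.0072] F [-0.3  0.2 -6.2] open 49.2 q [-0.39 -0.02  1.63  0.    1.55 -0.39]
shift cm [41.29 10.25  1.87] turn z rad -0.000 untilt rx,ry [-0.0153 -0.0072  0.    ]
```

```bash
python3 -m inch '[[-0.015,-0.007,0,2,0.5,0,4.5],[0,0,0,4,1,0,4.5],[0,0,0,4,1,0,4.5],[0,0,0,4,1,0,4.5],[0,0,0,4,1,0,4.5],[0,0,0,4,1,0,4.5],[0,0,0,4,1,0,4.5],[0,0,0,4,1,0,4.5],[0,0,0,3,0.8,0,4.5],[0,0,0,2,0.5,0,4.5]]'>/dev/null; python3 st.py 606 333 200 90;python3 -m inch '[[0,0,0,1,0.25,0,4.5],[0,0,0,0,0,0,4.5],[0,0,0,0,0,0,4.5]]'>/dev/null; python3 st.py 606 333 200 90
```

```text
t8.2 pos [586.8 279.7 310.2] yaw 89.5 tilt [-0.0384 -0.0023] F [ 1.   0.1 -5.2] open 49.4 q [0.26 0.33 1.29 0.01 1.57 0.27]
shift cm [ 5.37  2.29 10.93] turn z rad -0.008 untilt rx,ry [-0.0384  0.0026  0.    ]
t8.4 pos [587.1 291.6 302.8] yaw 89.7 tilt [-0.0491 -0.0056] F [-0.4  0.1 -4.9] open 49.5 q [0.28 0.35 1.27 0.01 1.57 0.28]
shift cm [ 4.21  2.37 10.15] turn z rad -0.005 untilt rx,ry [-0.0491  0.0059 -0.    ]
```

```bash
python3 -m inch '[[-0.025,0.006,-0.005,1.5,1,0,4.5],[-0.024,0,0,1.5,1,0,4.5],[0,0,0,1.2,0.4,0,4.5],[0,0,0,0,0,0,4.5],[0,0,0,0,0,0,4.5],[0,0,0,0,0,0,4.5]]'>/dev/null; python3 st.py 606 333 130 90
```

```text
t9.1 pos [613.5 333.3 301.8] yaw 89.8 tilt [ 0.003  -0.0003] F [ 0.1  0.4 -5. ] open 49.0 q [ 0.33  0.41  1.19 -0.    1.54  0.33]
shift cm [-0.03 -0.8  17.17] turn z rad -0.004 untilt rx,ry [ 0.003   0.0003 -0.    ]
```

```bash
python3 -m inch '[[0.003,0,0,0,-0.4,2,4.5],[0,0,0,0,-0.4,3,4.5],[0,0,0,0,0,4,4.5],[0,0,0,0,0,3.5,4.5],[0,0,0,0,0,2,4.5],[0,0,0,0,0,1,4.5],[0,0,0,0,0,0,4.5],[0,0,0,0,0,0,4.5],[0,0,0,0,0,0,4.5]]'>/dev/null; python3 st.py 606 333 98 90
```

```text
t9.9 pos [608.6 331.3 148.4] yaw 89.6 tilt [0.0086 0.0015] F [-0.6  0.5 -4.4] open 49.4 q [ 0.33  0.51  1.36 -0.    1.26  0.33]
shift cm [ 0.16 -0.3   5.04] turn z rad -0.006 untilt rx,ry [ 0.0086 -0.0015  0.    ]
```

```bash
python3 -m inch '[[0.009,0,-0.006,0.16,-0.3,1,4.5],[0,0,0,0,0,1.5,4.5],[0,0,0,0,0,1.3,4.5],[0,0,0,0,0,0.5,4.5],[0,0,0,0,0,0,4.5],[0,0,0,0,0,0,4.5],[0,0,0,0,0,0,4.5]]'>/dev/null; python3 st.py 606 333 98 90
```

```text
t10.7 pos [607.1 333.8 104.5] yaw 90.0 tilt [0.0032 0.003 ] F [-0.7  0.1 -4.9] open 49.4 q [0.33 0.56 1.38 0.   1.19 0.33]
shift cm [-0.08 -0.11  0.65] turn z rad 0.001 untilt rx,ry [ 0.0032 -0.003  -0.    ]
```

```bash
python3 -m inch '[[0.003,-0.003,0,0,0,0.3,4.5],[0,0,0,0,0,0.2,4.5],[0,0,0,0,0,0.1,4.5],[0,0,0,0,0,0.1,4.5],[0,0,0,0,0,0,4.5]]'>/dev/null; python3 st.py 606 333 98 90
```

```text
t11.2 pos [608.  334.2  98.5] yaw 90.0 tilt [0.0024 0.0005] F [ 0.2  0.1 -4.8] open 49.5 q [ 0.33  0.57  1.38 -0.    1.19  0.33]
shift cm [-0.12 -0.2   0.05] turn z rad 0.001 untilt rx,ry [ 0.0024 -0.0005 -0.    ]
```

```bash
python3 -m inch '[[0.002,0,0,0,0,0.1,4.5],[0,0,0,0,0,0.1,4.5],[0,0,0,0,0,0,4.5]]'>/dev/null; python3 st.py 606 333 98 90; python3 -m inch '[[0,0,0,0,0,0,5.5],[0,0,0,0,0,0,5.5],[0,0,0,0,0,0,6.5],[0,0,0,0,0,0,7.5],[0,0,0,0,0,0,7.5]]'>/dev/null; python3 st.py 507 127 280 90
```

```text
t11.4 pos [608.5 334.5  98.2] yaw 90.0 tilt [0.0015 0.0012] F [-0.7  0.1 -5.1] open 49.2 q [0.33 0.58 1.38 0.   1.19 0.33]
shift cm [-0.15 -0.25  0.01] turn z rad 0.001 untilt rx,ry [ 0.0015 -0.0012  0.    ]
t11.9 pos [610.8 335.2 100.8] yaw 90.0 tilt [0.0073 0.003 ] F [ 0.5 -0.9  0.2] open 74.6 q [0.33 0.57 1.38 0.   1.18 0.33]
shift cm [-20.76 -10.27 -18.06] turn z rad 0.001 untilt rx,ry [ 0.0073 -0.003   0.    ]
```

```bash
python3 -m inch '[[0.007,-0.003,0,0,0,-2,8.0],[0,0,0,0,0,-4,8.0],[0,0,0,0,0,-4,8.0],[0,0,0,-2,-1,-3,6],[0,0,0,-4,-2,0,6],[0,0,0,-4,-2,0,6],[0,0,0,-4,-2,0,6],[0,0,0,-3,-1.5,0,6],[0,0,0,-1.5,-0.8,0,6],[0,0,0,0,0,0,6]]'>/dev/null; python3 st.py 507 127 210 90;python3 -m inch '[[0,0,0,0,0,0,6],[0,0,0,0,0,0,6]]' >/dev/null; python3 st.py 507 127 210 90
```

```text
t12.9 pos [516.3 144.4 238. ] yaw 90.1 tilt [ 0.0083 -0.0006] F [0.2 0.9 0.7] open 59.7 q [ 0.05  0.09  1.71 -0.    1.33  0.05]
shift cm [-1.74 -0.96  2.8 ] turn z rad 0.002 untilt rx,ry [0.0083 0.0006 0.    ]
t13.2 pos [517.2 145.  238.8] yaw 90.1 tilt [0.0103 0.0001] F [-0.   0.2 -1.2] open 60.1 q [ 0.05  0.09  1.71 -0.    1.33  0.05]
shift cm [-1.8  -1.05  2.87] turn z rad 0.002 untilt rx,ry [ 0.0103 -0.0001 -0.    ]
```

```bash
python3 -m inch '[[0.01,0,0,-1.8,-1.05,0,6],[0,0,0,0,0,1.5,6],[0,0,0,0,0,2,6],[0,0,0,0,0,1,6],[0,0,0,0,0,0,6],[0,0,0,0,0,0,6]]'>/dev/null; python3 st.py 507 127 121 90
```

```text
t13.8 pos [509.7 131.5 193.1] yaw 90.5 tilt [0.0024 0.0013] F [0.5 0.3 0.1] open 60.2 q [0.03 0.12 1.78 0.   1.25 0.02]
shift cm [-0.46 -0.29  7.21] turn z rad 0.008 untilt rx,ry [ 0.0024 -0.0013  0.    ]
```

```bash
python3 -m inch '[[0.002,-0.001,0.008,-0.46,-0.29,0.5,6],[0,0,0,0,0,1.5,6],[0,0,0,0,0,2.2,6],[0,0,0,0,0,1.7,6],[0,0,0,0,0,1,6],[0,0,0,0,0,0.4,6],[0,0,0,0,0,0,6],[0,0,0,0,0,0,6]]'>/dev/null; python3 st.py 507 127 121 90
```

```text
t14.6 pos [510.6 126.5 122.5] yaw 90.0 tilt [ 0.0094 -0.0002] F [-1.   0.5  0.4] open 60.1 q [ 0.02  0.21  1.83 -0.    1.09  0.02]
shift cm [ 0.05 -0.36  0.14] turn z rad -0.000 untilt rx,ry [0.0094 0.0002 0.    ]
```

```bash
python3 -m inch '[[0.009,0,0,0.05,-0.15,0.1,5],[0,0,0,0,-0.15,0,4],[0,0,0,0,0,0,3.2],[0,0,0,0,0,0,2.8],[0,0,0,0,0,0,2.4],[0,0,0,0,0,0,1.8],[0,0,0,0,0,0,1.8],[0,0,0,0,0,0,1.8]]'; python3 st.py 507 127 121 90
```

```text
clock: 15.35
eef_pos: [0.5082, 0.1271, 0.1234]
eef_rot: [[0.0, 1.0, 0.002], [1.0, -0.0, -0.0], [-0.0, 0.002, -1.0]]
contact_force: [-1.0, 0.0, -0.2]
opening: 0.0232
t15.3 pos [508.2 127.1 123.4] yaw 90.0 tilt [ 0.0022 -0.0002] F [-1.   0.  -0.2] open 23.2 q [ 0.02  0.2   1.83 -0.    1.1   0.02]
shift cm [-0.01 -0.12  0.24] turn z rad -0.000 untilt rx,ry [ 0.0022  0.0002 -0.    ]
```

```bash
python3 -m inch '[[0.002,0,0,0,0,-1,1.8],[0,0,0,0,0,-2,1.8],[0,0,0,1,0,-3,1.8],[0,0,0,3,0,0,1.8],[0,0,0,4,0,0,1.8],[0,0,0,4,0,0,1.8],[0,0,0,4,0,0,1.8],[0,0,0,2.5,0,0,1.8],[0,0,0,1,0,0,1.8],[0,0,0,0,0,0,1.8]]'>/dev/null; python3 -m inch '[[0,0,0,0,0,0,1.8],[0,0,0,0,0,0,1.8]]' >/dev/null; python3 st.py 511 341 130 90
```

```text
t16.6 pos [506.3 326.1 186.6] yaw 89.8 tilt [-0.0068 -0.0022] F [ 0.2  0.3 -3.3] open 23.1 q [0.38 0.29 1.58 0.   1.28 0.38]
shift cm [1.5  0.5  5.66] turn z rad -0.004 untilt rx,ry [-0.0068  0.0022 -0.    ]
```

```bash
python3 -m inch '[[-0.007,0.002,-0.004,1,0.4,1,1.8],[0,0,0,0.5,0.1,1.5,1.8],[0,0,0,0,0,1.5,1.8],[0,0,0,0,0,1,1.8],[0,0,0,0,0,0.6,1.8],[0,0,0,0,0,0,1.8],[0,0,0,0,0,0,1.8],[0,0,0,0,0,0,1.8]]' >/dev/null; python3 st.py 511 341 117.5 90
```

```text
t17.4 pos [511.5 338.3 123.3] yaw 89.7 tilt [-0.0032 -0.0024] F [-0.3  0.5 -3.7] open 23.4 q [ 0.39  0.39  1.59 -0.    1.16  0.4 ]
shift cm [ 0.27 -0.05  0.58] turn z rad -0.004 untilt rx,ry [-0.0031  0.0024 -0.    ]
```

```bash
python3 -m inch '[[-0.003,0.002,-0.004,0,0,0.25,1.8],[0,0,0,0,0,0.2,1.8],[0,0,0,0,0,0.15,1.8],[0,0,0,0,0,0.1,1.8],[0,0,0,0,0,0,1.8],[0,0,0,0,0,0,1.8]]' >/dev/null; python3 st.py 511 341 117.5 90
```

```text
t17.9 pos [512.6 338.9 117.9] yaw 90.0 tilt [0.0037 0.0012] F [ 0.8  0.7 -3.6] open 23.1 q [ 0.39  0.39  1.6  -0.    1.14  0.39]
shift cm [ 0.21 -0.16  0.04] turn z rad 0.000 untilt rx,ry [ 0.0037 -0.0012  0.    ]
```

```bash
python3 -m inch '[[0.003,0,0,0,0,0.15,1.8],[0,0,0,0,0,0.1,1.8],[0,0,0,0,0,0,1.8]]' >/dev/null; python3 st.py; python3 -m inch '[[0,0,0,0,0,0,2.6],[0,0,0,0,0,0,3],[0,0,0,0,0,0,4],[0,0,0,0,0,0,5],[0,0,0,0,0,-1,6],[0,0,0,0,0,-3,6],[0,0,0,0,0,-4,6],[0,0,0,-2,0,-4,6],[0,0,0,-4,0,-2,6],[0,0,0,-4,0,0,6]]' >/dev/null; python3 st.py 507 21 235 90
```

```text
t18.2 pos [513.5 339.2 117.6] yaw 90.0 tilt [0.0023 0.0018] F [ 0.4 -0.3 -4.4] open 23.1 q [0.39 0.4  1.6  0.   1.15 0.39]
t19.2 pos [513.8 240.5 266.6] yaw 90.4 tilt [0.0074 0.0033] F [ 0.2 -0.1  0.4] open 60.2 q [0.23 0.14 1.6  0.   1.4  0.22]
shift cm [-21.95  -0.86   3.08] turn z rad 0.007 untilt rx,ry [ 0.0074 -0.0033  0.    ]
```

```bash
python3 -m inch '[[0.007,-0.003,0.007,-4,-0.3,0,6],[0,0,0,-4,-0.3,0,6],[0,0,0,-4,-0.3,0.5,6],[0,0,0,-4,0,0.5,6],[0,0,0,-2.5,0,0.5,6],[0,0,0,-1,0,0.5,6],[0,0,0,0,0,0,6],[0,0,0,0,0,0,6],[0,0,0,0,0,0,6]]' >/dev/null; python3 st.py 507 21 210 90
python3 - <<'E'
from h import *
a=snapshot("top");cv2.imwrite("pics/top1.png",a["color"][170:330,130:480][:, :]);np.savez("pics/top1.npz",**a)
E
```

```text
t20.1 pos [507.   36.4 256.3] yaw 89.8 tilt [0.0168 0.0001] F [-0.   0.4  0.7] open 60.1 q [-0.16  0.    1.76  0.    1.36 -0.16]
shift cm [-1.55 -0.07  4.63] turn z rad -0.003 untilt rx,ry [ 0.0168 -0.0001 -0.    ]
```

View pics/top1.png

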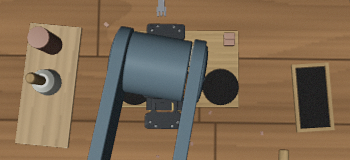

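The core (44,40 in the crop) and the small mallet (38,78) stand upright on the side board, and the right-hand pad is empty. Now the big mallet.

```bash
python3 -m inch '[[0.016,0,-0.003,-1.5,0,0.5,6],[0,0,0,0,0,1.5,6],[0,0,0,0,0,1.5,6],[0,0,0,0,0,0.5,6],[0,0,0,0,0,0,6],[0,0,0,0,0,0,6],[0,0,0,0,0,0,6]]' >/dev/null; python3 st.py 508 21.5 146 90
```

```text
t20.9 pos [508.7  27.5 217.9] yaw 90.6 tilt [0.0041 0.0007] F [ 0.5 -0.1 -0.5] open 60.0 q [-0.18  0.05  1.79  0.    1.29 -0.19]
shift cm [-0.6  -0.11  7.19] turn z rad 0.011 untilt rx,ry [ 0.0041 -0.0006  0.    ]
```

```bash
python3 -m inch '[[0.004,0,0.011,-0.6,-0.3,0.5,6],[0,0,0,0,0,1.5,6],[0,0,0,0,0,2.2,6],[0,0,0,0,0,1.7,6],[0,0,0,0,0,1,6],[0,0,0,0,0,0.4,6],[0,0,0,0,0,0,6],[0,0,0,0,0,0,6],[0,0,0,0,0,0,6]]'>/dev/null; python3 st.py 508 21.5 146 90
```

```text
t21.8 pos [508.4  18.7 146.5] yaw 89.8 tilt [ 0.0077 -0.0018] F [-0.9 -0.9  1.1] open 59.9 q [-0.2   0.13  1.86 -0.    1.14 -0.19]
shift cm [ 0.28 -0.04  0.05] turn z rad -0.004 untilt rx,ry [ 0.0077  0.0018 -0.    ]
```

```bash
python3 -m inch '[[0.007,0.002,-0.004,0.28,0,0,5],[0,0,0,0,0,0,4.5],[0,0,0,0,0,0,3.8],[0,0,0,0,0,0,3.2],[0,0,0,0,0,0,2.8],[0,0,0,0,0,0,2.2],[0,0,0,0,0,0,2.2],[0,0,0,0,0,0,2.2]]'; python3 st.py 508 21.5 146 90
```

```text
clock: 22.6
eef_pos: [0.5088, 0.0218, 0.148]
eef_rot: [[-0.001, 1.0, 0.002], [1.0, 0.001, -0.0], [-0.0, 0.002, -1.0]]
contact_force: [-1.5, -0.1, 0.3]
opening: 0.0269
t22.6 pos [508.8  21.8 148. ] yaw 90.1 tilt [ 0.0016 -0.0001] F [-1.5 -0.1  0.3] open 26.9 q [-0.19  0.14  1.85  0.    1.15 -0.19]
shift cm [-0.03 -0.08  0.19] turn z rad 0.001 untilt rx,ry [ 0.0016  0.0001 -0.    ]
```

```bash
python3 -m inch '[[0.002,0,0,0,0,-1,2.2],[0,0,0,0,0,-2,2.2],[0,0,0,1,-1,-3,2.2],[0,0,0,3,-2,0,2.2],[0,0,0,4,-2,0,2.2],[0,0,0,4,-1.5,0,2.2],[0,0,0,4,-1,0,2.2],[0,0,0,4,-1,0,2.2],[0,0,0,4,0,0,2.2],[0,0,0,2,0,0,2.2]]'>/dev/null; python3 st.py 416 349 200 90; python3 -m inch '[[0,0,0,1,0,0,2.2],[0,0,0,0,0,0,2.2],[0,0,0,0,0,0,2.2]]' >/dev/null; python3 st.py 416 349 200 90
```

```text
t23.6 pos [419.2 288.  212.1] yaw 89.6 tilt [-0.0041  0.0011] F [-0.  -1.  -4.3] open 27.4 q [0.37 0.06 1.8  0.   1.29 0.37]
shift cm [ 6.1  -0.36  1.22] turn z rad -0.007 untilt rx,ry [-0.0042 -0.0011 -0.    ]
t23.9 pos [418.  299.9 211.9] yaw 89.8 tilt [-0.006   0.0001] F [ 0.1 -0.1 -5.4] open 27.5 q [0.39 0.07 1.78 0.   1.29 0.39]
shift cm [ 4.91 -0.2   1.19] turn z rad -0.003 untilt rx,ry [-0.006  -0.0001 -0.    ]
```

```bash
python3 -m inch '[[-0.006,0,-0.003,2,-0.2,0.5,2.2],[0,0,0,2,0,1,2.2],[0,0,0,0.8,0,1.5,2.2],[0,0,0,0,0,1.5,2.2],[0,0,0,0,0,0.8,2.2],[0,0,0,0,0,0.3,2.2],[0,0,0,0,0,0,2.2],[0,0,0,0,0,0,2.2],[0,0,0,0,0,0,2.2]]' >/dev/null; python3 st.py 416 349 142 90
```

```text
t24.8 pos [419.2 340.2 152.9] yaw 89.4 tilt [-0.0005 -0.0043] F [ 0.7 -0.1 -4.4] open 27.5 q [ 0.46  0.2   1.77 -0.    1.17  0.48]
shift cm [ 0.88 -0.32  1.09] turn z rad -0.010 untilt rx,ry [-0.0005  0.0043  0.    ]
```

```bash
python3 -m inch '[[0,0.004,-0.01,0.5,-0.2,0.4,2.2],[0,0,0,0.3,-0.2,0.3,2.2],[0,0,0,0,0,0.2,2.2],[0,0,0,0,0,0.1,2.2],[0,0,0,0,0,0,2.2],[0,0,0,0,0,0,2.2]]' >/dev/null; python3 st.py 416 349 142 90
```

```text
t25.4 pos [415.4 349.6 143.5] yaw 90.1 tilt [0.0018 0.0013] F [ 0.8 -0.3 -3.8] open 26.9 q [0.48 0.22 1.77 0.   1.15 0.48]
shift cm [-0.06  0.06  0.15] turn z rad 0.001 untilt rx,ry [ 0.0018 -0.0013  0.    ]
```

```bash
python3 -m inch '[[0.002,0,0,0,0,0.15,2.2],[0,0,0,0,0,0.1,2.2],[0,0,0,0,0,0,2.2]]' >/dev/null; python3 st.py;  python3 -m inch '[[0,0,0,0,0,0,3],[0,0,0,0,0,0,3.5],[0,0,0,0,0,0,4.5],[0,0,0,0,0,0,5.5],[0,0,0,0,0,-1,6],[0,0,0,0,0,-3,6],[0,0,0,0,0,-4,6],[0,0,0,-2,0,-3,6],[0,0,0,-4,1,0,8],[0,0,0,-4,2,0,8]]' >/dev/null; python3 st.py 583 21 200 87.2
```

```text
t25.7 pos [416.1 349.9 142.3] yaw 90.1 tilt [0.0011 0.002 ] F [ 0.7  0.6 -4.3] open 27.5 q [0.48 0.22 1.77 0.   1.15 0.48]
t26.7 pos [446.7 251.6 262.2] yaw 90.5 tilt [0.008  0.0054] F [ 0.7 -0.1  0. ] open 73.8 q [0.28 0.01 1.74 0.   1.38 0.27]
shift cm [-23.22  13.37   6.21] turn z rad 0.058 untilt rx,ry [ 0.008  -0.0053 -0.    ]
```

```bash
python3 -m inch '[[0.008,-0.005,0.02,-4,2,0,8],[0,0,0.02,-4,2,0,8],[0,0,0.018,-4,2,0,8],[0,0,0,-4,2,0,8],[0,0,0,-3,2,0,8],[0,0,0,-1.5,1.2,0,8],[0,0,0,0,0,0,8],[0,0,0,0,0,0,8],[0,0,0,0,0,0,8]]' >/dev/null; python3 st.py 583 21 120 87.2
python3 - <<'E'
from h import *
w=wsnap("w2")
for n in("top","side"):
    a=snapshot(n);cv2.imwrite(f"pics/{n}2.png",a["color"]);np.savez(f"pics/{n}2.npz",**a)
E
```

```text
t27.6 pos [559.2  30.7 273. ] yaw 86.8 tilt [0.014 0.   ] F [ 0.1  1.4 -0.1] open 80.0 q [-0.16  0.11  1.62  0.    1.4  -0.1 ]
shift cm [-0.85  2.21 15.33] turn z rad -0.007 untilt rx,ry [ 0.014  -0.0008 -0.    ]
```

View pics/w2.png

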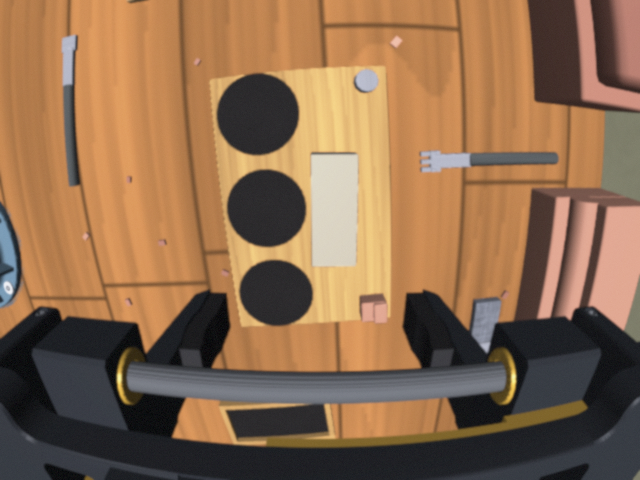

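View pics/side2.png

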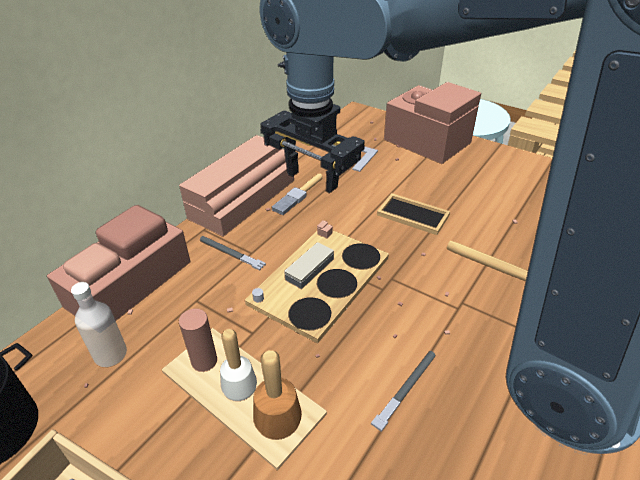

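All three stand on the side board, and the pads are clear in the wrist view at (258,113), (267,208) and (276,293). I'll measure the pads, the stone and the tray in every view available.

```bash
cat > m.py <<'E'
from h import *
for n,ry,boxes in(("w2",wray,[(212,305,65,160),(220,312,163,252),(232,318,255,330)]),("side2",ray,[(285,335,295,330),(315,360,265,300),(340,385,240,272)]),("top2",ray,None)):
    w=load(n);hsv=cv2.cvtColor(w["color"],cv2.COLOR_BGR2HSV).astype(int);dark=hsv[...,2]<70
    if boxes: print(n,"pads",[circ(w,dark,.018,b,ry).tolist() for b in boxes])
w=load("w2");hsv=cv2.cvtColor(w["color"],cv2.COLOR_BGR2HSV).astype(int)
m=((hsv[...,1]<45)&(hsv[...,2]>130)).astype(np.uint8);k=np.zeros_like(m);k[140:280,300:362]=m[140:280,300:362]
c=max(cv2.findContours(k,0,1)[0],key=cv2.contourArea)
print("stone",cv2.minAreaRect((wray(w,c[:,0],.048)[:,:2]*1000).astype(np.float32)))
w=load("side2");hsv=cv2.cvtColor(w["color"],cv2.COLOR_BGR2HSV).astype(int)
try: print("tray side",rect(w,hsv[...,2]<45,.005,(416,211)))
except Exception as e: print(e)
P=cloud(w)
for nm,b,lo,hi in(("core",(175,220,300,335),130,145),("small",(215,250,325,350),155,172),("big",(255,290,345,375),178,197)):
    q=P[b[2]:b[3],b[0]:b[1]].reshape(-1,3);q=q[(q[:,2]>lo/1000)&(q[:,2]<hi/1000)];print(nm,len(q),np.median(q,0).round(4),((q.max(0)+q.min(0))/2).round(4))
E
python3 m.py
```

```text
w2 pads [[505.0, 126.3, 86.9, 504.9, 126.2, 85.5, 85.6], [506.1, 21.0, 86.5, 506.1, 21.1, 85.2, 85.4], [507.3, -84.1, 86.3, 507.3, -84.0, 84.8, 84.9]]
side2 pads [[506.3, 125.0, 89.1, 505.7, 124.6, 84.7, 86.0], [507.0, 18.8, 87.9, 506.9, 19.0, 84.3, 85.6], [508.0, -86.2, 87.1, 507.9, -86.0, 83.7, 85.0]]
stone ((580.4447631835938, 20.976364135742188), (119.61099243164062, 46.578147888183594), 87.43769073486328)
tray side [ 785.2 -411.3  101.6  292.2    7.8]
core 535 [0.6041 0.3351 0.1364] [0.6058 0.3336 0.1351]
small 176 [0.5099 0.3403 0.1648] [0.5117 0.3384 0.1622]
big 282 [0.412  0.3517 0.1894] [0.4152 0.3487 0.1857]
```

Wrist-view pads, corrected for its bias at the core grip (+2.2 mm in x), agree within about 1 mm with the recorded grip poses: small (508.2,127.1), big (508.8,21.8), core (509.5,-82.8). Next, the stone.

```bash
python3 -m inch '[[0.014,0,-0.007,-0.8,1.2,1,8.8],[0,0,0,0,1,3,8.8],[0,0,0,0,0,4,8.8],[0,0,0,0,0,4,8.8],[0,0,0,0,0,3,8.8],[0,0,0,0,0,1,8.8],[0,0,0,0,0,0,8.8],[0,0,0,0,0,0,8.8],[0,0,0,0,0,0,8.8]]' >/dev/null; python3 st.py 582.5 21 60 87.3
```

```text
t28.6 pos [583.7  28.6 114.3] yaw 87.9 tilt [ 0.0092 -0.0002] F [-0.4 -0.1  0.4] open 87.8 q [-0.15  0.33  1.69  0.    1.11 -0.12]
shift cm [-0.76 -0.14  5.43] turn z rad 0.010 untilt rx,ry [ 0.0092 -0.0002  0.    ]
```

```bash
python3 -m inch '[[0.009,0,0.01,-0.5,-0.1,1,8.8],[0,0,0,-0.3,0,1.5,8.8],[0,0,0,0,0,1.5,8.8],[0,0,0,0,0,1,8.8],[0,0,0,0,0,0.4,8.8],[0,0,0,0,0,0,8.8],[0,0,0,0,0,0,8.8],[0,0,0,0,0,0,8.8]]' >/dev/null; python3 st.py 582.5 21 31 87.3
```

```text
t29.4 pos [584.5  19.3  58.5] yaw 87.2 tilt [ 0.0044 -0.0006] F [-0.7  0.1  0.3] open 87.7 q [-0.17  0.42  1.7   0.    1.01 -0.12]
shift cm [ 0.16 -0.22  2.74] turn z rad -0.001 untilt rx,ry [ 0.0044  0.0004 -0.    ]
```

```bash
python3 -m inch '[[0.004,0,0,0.16,-0.15,0.5,8.8],[0,0,0,0,0,0.8,8.8],[0,0,0,0,0,0.8,8.8],[0,0,0,0,0,0.4,8.8],[0,0,0,0,0,0.2,8.8],[0,0,0,0,0,0,8.8],[0,0,0,0,0,0,8.8],[0,0,0,0,0,0,8.8]]' >/dev/null; python3 st.py 582.5 21 31 87.3
```

```text
t30.2 pos [583.7  21.2  29.9] yaw 87.2 tilt [ 0.0016 -0.0006] F [-0.8 -0.2 -0.6] open 88.3 q [-0.17  0.47  1.71 -0.    0.96 -0.12]
shift cm [-0.03 -0.12 -0.11] turn z rad -0.001 untilt rx,ry [0.0017 0.0005 0.    ]
```

```bash
python3 -m inch '[[0.001,0,0,0,-0.1,-0.1,7.5],[0,0,0,0,0,0,6.5],[0,0,0,0,0,0,6.0],[0,0,0,0,0,0,5.5],[0,0,0,0,0,0,5],[0,0,0,0,0,0,4],[0,0,0,0,0,0,4],[0,0,0,0,0,0,4],[0,0,0,0,0,0,4]]' 35;python3 st.py 582.5 21 31 87.3; python3 -m inch '[[0,0,0,0,0,-1,4],[0,0,0,0,0,-2,4],[0,0,0,0,0,-3,4],[0,0,0,0,0,-3,4],[0,0,0,0,0,-1,4],[0,0,0,0,0,0,4],[0,0,0,0,0,0,4]]'; python3 st.py 488 -311 120 4.3
```

```text
clock: 31.15
eef_pos: [0.5824, 0.0212, 0.0317]
eef_rot: [[0.048, 0.999, 0.0], [0.999, -0.048, -0.001], [-0.001, 0.0, -1.0]]
contact_force: [-1.5, -0.0, 1.3]
opening: 0.0474
t31.1 pos [582.4  21.2  31.7] yaw 87.3 tilt [ 0.0002 -0.0007] F [-1.5 -0.   1.3] open 47.4 q [-0.17  0.46  1.71 -0.    0.97 -0.12]
shift cm [-0.02  0.01  0.07] turn z rad -0.001 untilt rx,ry [ 0.0003  0.0007 -0.    ]
clock: 31.85
eef_pos: [0.5795, 0.0219, 0.1325]
eef_rot: [[0.048, 0.999, -0.006], [0.999, -0.048, 0.001], [0.0, -0.006, -1.0]]
contact_force: [0.1, 0.7, -4.9]
opening: 0.0476
t31.9 pos [579.5  21.9 132.5] yaw 87.2 tilt [-0.0062  0.0008] F [ 0.1  0.7 -4.9] open 47.6 q [-0.17  0.31  1.68 -0.    1.16 -0.12]
shift cm [-33.69  -7.54   1.28] turn z rad 1.448 untilt rx,ry [-0.0062 -0.0005  0.    ]
```

The stone is held. I move it towards the tray, then rotate it.

```bash
python3 -m inch '[[-0.006,0,0,-2,-0.4,0,4],[0,0,0,-4,-0.9,0,4],[0,0,0,-4,-0.9,0,4],[0,0,0,-4,-0.9,0,4],[0,0,0,-4,-0.9,0,4],[0,0,0,-4,-0.9,0,4],[0,0,0,-4,-0.9,0,4],[0,0,0,-3,-0.5,0,4],[0,0,0,0,0,0,4],[0,0,0,0,0,0,4]]'>/dev/null
python3 -m inch '[[0,0,0.1,0,0,0,4],[0,0,0.145,0,0,0,4],[0,0,0.145,0,0,0,4],[0,0,0.145,0,0,0,4],[0,0,0.145,0,0,0,4],[0,0,0.145,0,0,0,4],[0,0,0.145,0,0,0,4],[0,0,0.145,0,0,0,4],[0,0,0.1,0,0,0,4],[0,0,0,0,0,0,4]]'>/dev/null;python3 st.py 488 -311 120 4.3;
```

```text
t33.9 pos [ 488.8 -252.   101.8] yaw 15.7 tilt [-0.0367  0.0296] F [-0.4  0.2 -4.9] open 47.8 q [-0.69  0.32  1.74 -0.    1.13  0.61]
shift cm [-1.72  5.59 -1.99] turn z rad 0.199 untilt rx,ry [-0.0384  0.0273  0.    ]
```

```bash
python3 -m inch '[[-0.02,0.015,0.1,0,0,-1,4],[-0.018,0.012,0.099,0,0,-1,4],[0,0,0,0,0,0,4],[0,0,0,0,0,0,4],[0,0,0,0,0,0,4]]'>/dev/null;python3 st.py 488 -311 120 4.3
python3 - <<'E'
from h import *
w=wsnap("w3");a=snapshot("top");np.savez("pics/top3.npz",**a)
E
```

```text
t34.4 pos [ 488.6 -246.8  118.5] yaw 5.1 tilt [-0.0078  0.0015] F [ 0.2  0.5 -3.4] open 47.7 q [-0.68  0.27  1.77 -0.    1.11  0.8 ]
shift cm [-0.64  6.38 -0.16] turn z rad 0.014 untilt rx,ry [-0.0022  0.0076 -0.    ]
```

View pics/w3.png

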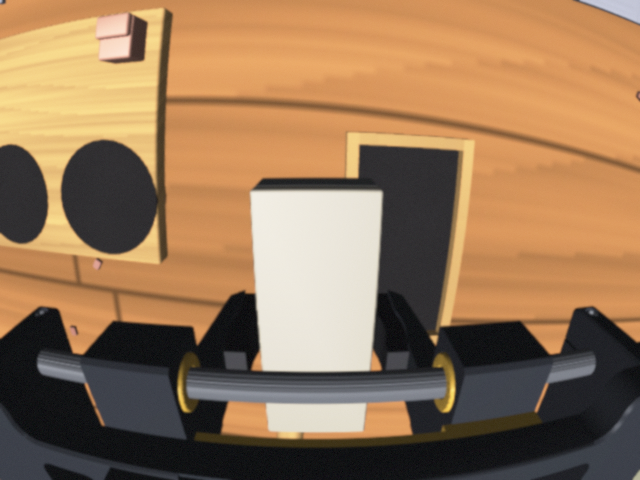

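The stone is level in the jaws, and the tray lies beside it, with its far inner corners at (361,148) and (461,152).

```bash
python3 - <<'E'
from h import *
w=load("w3");P=wray(w,[[361,148],[461,152],[346,132],[474,140]],.014)[:,:2]*1000
print(P.round(1));i=P[:2];d=np.array([np.cos(.075),np.sin(.075)])
print("centre inner",(i.mean(0)-75*d).round(1),"outer",(P[2:].mean(0)-83*d).round(1),np.linalg.norm(i[0]-i[1]),np.linalg.norm(P[2]-P[3]))
e=i[0]-i[1];print("yaw",np.degrees(np.arctan2(-e[0],e[1])))
# stone in hand from wrist: far-end top edge corners at stone top (tcp z + 16)
print(wray(w,[[251,190],[383,190]],w["pos"][2]+.0165)*1000)
E
```

```text
[[ 554.6 -270.4]
 [ 561.1 -341.8]
 [ 564.2 -259.3]
 [ 571.2 -350.6]]
centre inner [ 483.  -311.7] outer [ 484.9 -311.1] 71.68769717686727 91.55347572337325
yaw 5.257524201017358
[[ 544.37741806 -218.08840722  134.99416385]
 [ 548.59604429 -264.92429126  134.99416385]]
```

```bash
python3 -m inch '[[-0.002,0.008,0.01,-0.5,2,0,4],[0,0,0,0,2.5,0,4],[0,0,0,0,1.5,0.5,4],[0,0,0,0,0,1.5,4],[0,0,0,0,0,2,4],[0,0,0,0,0,1,4],[0,0,0,0,0,0,4],[0,0,0,0,0,0,4],[0,0,0,0,0,0,4]]'>/dev/null;python3 st.py 488 -312 40 4.5
```

```text
t35.4 pos [ 486.8 -304.8   60.6] yaw 4.8 tilt [-0.0052  0.0075] F [-0.5  0.2 -4.4] open 47.6 q [-0.77  0.41  1.72  0.    1.02  0.72]
shift cm [0.06 0.74 2.06] turn z rad 0.005 untilt rx,ry [-0.0079  0.0046  0.    ]
```

```bash
python3 -m inch '[[-0.008,0.005,0.005,0.06,0.7,0.4,4],[0,0,0,0,0,1,4],[0,0,0,0,0,1,4],[0,0,0,0,0,0.6,4],[0,0,0,0,0,0.3,4],[0,0,0,0,0,0,4],[0,0,0,0,0,0,4],[0,0,0,0,0,0,4]]'>/dev/null;python3 st.py 488 -312 19 4.5
```

```text
t36.1 pos [ 489.2 -312.9   26.2] yaw 4.5 tilt [ 0.003  -0.0027] F [ 0.3 -0.2 -4.1] open 47.2 q [-0.77  0.47  1.72  0.    0.95  0.72]
shift cm [-0.12 -0.1   0.72] turn z rad 0.000 untilt rx,ry [ 0.0029 -0.0028 -0.    ]
```

```bash
python3 -m inch '[[0.003,-0.003,0,-0.1,-0.1,0.3,4],[0,0,0,0,0,0.2,4],[0,0,0,0,0,0.15,4],[0,0,0,0,0,0.1,4],[0,0,0,0,0,0.05,4],[0,0,0,0,0,0,4],[0,0,0,0,0,0,4]]'>/dev/null;python3 st.py 488 -312 19 4.5
```

```text
t36.9 pos [ 488.7 -312.4   18.8] yaw 4.5 tilt [ 0.0008 -0.001 ] F [-0.2 -0.1 -3.6] open 47.5 q [-0.77  0.48  1.72 -0.    0.94  0.72]
shift cm [-0.07 -0.05 -0.02] turn z rad 0.000 untilt rx,ry [ 0.0011 -0.0007  0.    ]
```

```bash
python3 -m inch '[[0,0,0,0,0,0.05,4.9],[0,0,0,0,0,0,5.2],[0,0,0,0,0,0,5.8],[0,0,0,0,0,-0.2,6.5],[0,0,0,0,0,-1,6.5],[0,0,0,0,0,-3,6.5],[0,0,0,0,0,-4,6.5],[0,0,0,0,0,-4,6.5],[0,0,0,0,0,-4,6.5],[0,0,0,0,0,-4,6.5]]'>/dev/null;python3 -m inch '[[0,0,0,0,-2,-3,6],[0,0,0,0,-3,0,6],[0,0,0,0,-3,0,6],[0,0,0,0,-1,0,6],[0,0,0,0,0,0,6]]'>/dev/null;python3 st.py 416 350 260 90
python3 - <<'E'
from h import *
w=wsnap("w4");a=snapshot("top");np.savez("pics/top4.npz",**a);cv2.imwrite("pics/top4.png",a["color"][180:330,120:500])
E
```

```text
t38.4 pos [ 482.3 -221.6  271.9] yaw 4.4 tilt [ 0.0127 -0.0107] F [ 0.5 -0.7  1.1] open 59.9 q [-0.65  0.04  1.69 -0.    1.39  0.84]
shift cm [ -2.2  -57.51   0.49] turn z rad -1.493 untilt rx,ry [ 0.0117 -0.0119 -0.    ]
```

View pics/w4.png

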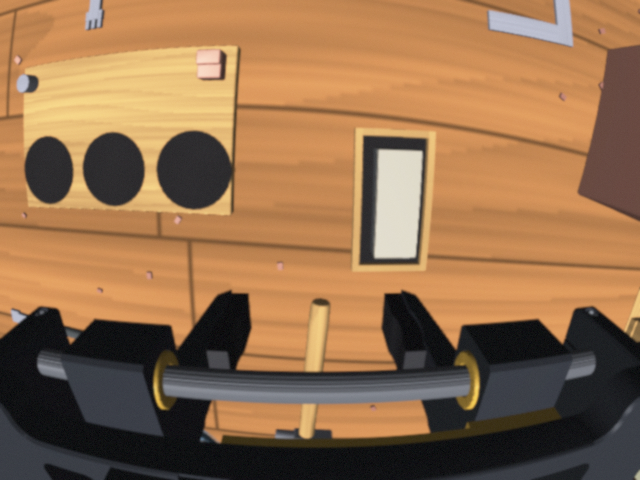

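The whetstone lies in the tray, lengthwise, between the walls (stone at 373–422 × 148–260). Now I rotate back and return for the big mallet.

```bash
python3 - <<'E'
from h import *
s=load("top4");P=cloud(s);hsv=cv2.cvtColor(s["color"],cv2.COLOR_BGR2HSV);z=P[...,2]
print("stone",rect(s,(hsv[...,1]<60)&(hsv[...,2]>100)&(z>.02),.035,(443,267)))
E
python3 -m inch '[[0.012,-0.012,-0.1,0,0,0,6],[0,0,-0.148,0,-2,0,6],[0,0,-0.148,0,-3,0,6],[0,0,-0.148,0,-3,0,6],[0,0,-0.148,0,0,0,6],[0,0,-0.148,0,0,0,6],[0,0,-0.148,0,0,0,6],[0,0,-0.148,0,0,0,6],[0,0,-0.148,0,0,0,6],[0,0,-0.148,0,0,0,6]]'>/dev/null; python3 st.py 416 350 260 90
```

```text
stone [ 442.6 -314.4   45.7   28.7   89.4]
t39.5 pos [ 453.8 -157.3  267. ] yaw 87.6 tilt [-0.0101  0.0019] F [ 0.2 -0.1 -0.1] open 60.2 q [-0.58 -0.05  1.8  -0.    1.41 -0.54]
shift cm [50.53 -5.87  0.83] turn z rad -0.041 untilt rx,ry [-0.0102 -0.0015 -0.    ]
```

```bash
python3 -m inch '[[-0.01,0,-0.041,3,-0.4,0,6],[0,0,0,4.5,-0.5,0,6],[0,0,0,4.5,-0.5,0,6],[0,0,0,4.5,-0.5,0,6],[0,0,0,4.5,-0.5,0,6],[0,0,0,4.5,-0.5,0,6],[0,0,0,4.5,-0.5,0,6],[0,0,0,4.5,-0.5,0,6],[0,0,0,4.5,-0.5,0,6],[0,0,0,4.5,-0.5,0,6]]'>/dev/null; python3 st.py 416 350 260 90; python3 - <<'E'
from h import *
a=snapshot("top");np.savez("pics/top5.npz",**a);s=a;P=cloud(s);hsv=cv2.cvtColor(s["color"],cv2.COLOR_BGR2HSV);z=P[...,2]
print("stone",rect(s,(hsv[...,1]<60)&(hsv[...,2]>100)&(z>.02),.035,(443,267)),np.nanmedian(z[262:272,440:446]),np.nanstd(z[262:272,440:446]))
E
```

```text
t40.5 pos [412.6 278.1 264.4] yaw 88.9 tilt [-0.0036 -0.0017] F [ 0.9 -0.9 -0.6] open 59.9 q [ 0.35 -0.01  1.76 -0.    1.4   0.37]
shift cm [7.19 0.2  0.43] turn z rad -0.020 untilt rx,ry [-0.0035  0.0017 -0.    ]
stone [ 489.4 -310.6  119.5   47.8    4.4] 0.035517544523038236 0.0024482748671666803
```

The stone measures 119.5 × 47.8 mm, top at 35 mm, yaw 4.4° and centred in the tray. Now the big mallet.

```bash
python3 -m inch '[[-0.003,0,-0.02,2.5,0.1,0,6],[0,0,0,2,0.1,0.5,6],[0,0,0,1.2,0,1.5,6],[0,0,0,0.5,0,1.5,6],[0,0,0,0,0,0.5,6],[0,0,0,0,0,0,6],[0,0,0,0,0,0,6],[0,0,0,0,0,0,6]]'>/dev/null; python3 st.py 416 350 142 90
```

```text
t41.3 pos [418.8 347.2 220.6] yaw 90.2 tilt [-0.0041 -0.0012] F [-0.   0.3  0.8] open 59.9 q [0.47 0.13 1.7  0.   1.31 0.47]
shift cm [ 0.29 -0.25  7.86] turn z rad 0.004 untilt rx,ry [-0.0041  0.0012 -0.    ]
```

```bash
python3 -m inch '[[-0.004,0,0.004,0.28,-0.25,0.5,6],[0,0,0,0,0,2,6],[0,0,0,0,0,2.3,6],[0,0,0,0,0,1.7,6],[0,0,0,0,0,0.9,6],[0,0,0,0,0,0.4,6],[0,0,0,0,0,0,6],[0,0,0,0,0,0,6],[0,0,0,0,0,0,6]]'>/dev/null; python3 st.py 416 350 142 90
```

```text
t42.2 pos [419.5 351.3 145.5] yaw 89.8 tilt [0.0111 0.0042] F [ 0.8 -0.4  1.1] open 60.4 q [ 0.48  0.22  1.77 -0.    1.15  0.48]
shift cm [-0.13 -0.36  0.35] turn z rad -0.003 untilt rx,ry [ 0.011  -0.0043  0.    ]
```

```bash
python3 -m inch '[[0.011,-0.004,-0.003,-0.13,-0.2,0.3,5],[0,0,0,0,-0.15,0.1,4.5],[0,0,0,0,0,0,3.8],[0,0,0,0,0,0,3.2],[0,0,0,0,0,0,2.9],[0,0,0,0,0,0,2.2],[0,0,0,0,0,0,2.2],[0,0,0,0,0,0,2.2]]' 35 >/dev/null; python3 st.py 508.8 21.8 200 90
```

```text
t43.0 pos [416.4 350.4 142.8] yaw 90.0 tilt [0.0012 0.0012] F [-0.4  1.2  0.4] open 27.1 q [0.48 0.22 1.77 0.   1.15 0.48]
shift cm [-32.85   9.25  -5.75] turn z rad -0.000 untilt rx,ry [ 0.0012 -0.0012 -0.    ]
```

```bash
python3 -m inch '[[0.001,0,0,0,0,-1,2.2],[0,0,0,0,0,-2,2.2],[0,0,0,-1,0,-3,2.2],[0,0,0,-3,0,-1,2.2],[0,0,0,-4,0,0,2.2],[0,0,0,-4,0.5,0,2.2],[0,0,0,-4,2,0,2.2],[0,0,0,-4,2.5,0,2.2],[0,0,0,-4,2,0,2.2],[0,0,0,-3,1,0,2.2]]'>/dev/null; python3 -m inch '[[0,0,0,-1.5,0.5,0,2.2],[0,0,0,0,0,0,2.2],[0,0,0,0,0,0,2.2],[0,0,0,0,0,0,2.2]]' >/dev/null; python3 st.py 508.8 21.8 175 90
```

```text
t44.4 pos [499.4  54.4 215.2] yaw 90.1 tilt [-0.0087 -0.0015] F [ 0.6  0.4 -4.7] open 27.4 q [-0.13  0.05  1.8  -0.    1.3  -0.13]
shift cm [-3.25  0.97  4.01] turn z rad 0.002 untilt rx,ry [-0.0087  0.0015  0.    ]
```

```bash
python3 -m inch '[[-0.009,0,0.002,-1.5,0.5,0,2.2],[0,0,0,-1.2,0.4,0.8,2.2],[0,0,0,-0.5,0,1.3,2.2],[0,0,0,0,0,1.3,2.2],[0,0,0,0,0,0.6,2.2],[0,0,0,0,0,0,2.2],[0,0,0,0,0,0,2.2],[0,0,0,0,0,0,2.2]]'>/dev/null; python3 st.py 508.8 21.8 156 90
```

```text
t45.2 pos [507.   23.1 169.8] yaw 90.3 tilt [-0.0032 -0.    ] F [-0.3  0.6 -5.2] open 26.8 q [-0.19  0.11  1.84 -0.    1.2  -0.19]
shift cm [-0.13  0.19  1.38] turn z rad 0.005 untilt rx,ry [-0.0032  0.     -0.    ]
```

```bash
python3 -m inch '[[-0.003,0,0.005,-0.13,0.15,0.5,2.2],[0,0,0,0,0,0.5,2.2],[0,0,0,0,0,0.4,2.2],[0,0,0,0,0,0.2,2.2],[0,0,0,0,0,0,2.2],[0,0,0,0,0,0,2.2],[0,0,0,0,0,0,2.2]]'>/dev/null; python3 st.py 508.8 21.8 148.8 90
```

```text
t45.9 pos [509.5  22.  153.6] yaw 90.0 tilt [ 0.0026 -0.0004] F [ 0.3 -0.5 -3.9] open 27.5 q [-0.19  0.13  1.85  0.    1.16 -0.19]
shift cm [-0.02 -0.07  0.48] turn z rad -0.000 untilt rx,ry [ 0.0026  0.0004 -0.    ]
```

```bash
python3 -m inch '[[0.003,0,0,-0.02,-0.1,0.2,2.2],[0,0,0,0,0,0.15,2.2],[0,0,0,0,0,0.1,2.2],[0,0,0,0,0,0.05,2.2],[0,0,0,0,0,0,2.2],[0,0,0,0,0,0,2.2]]'>/dev/null; python3 st.py 508.8 21.8 148.3 90
```

```text
t46.5 pos [508.8  21.5 148.9] yaw 90.0 tilt [ 0.0004 -0.0008] F [-0.3  0.1 -3.4] open 27.3 q [-0.19  0.14  1.85 -0.    1.15 -0.19]
shift cm [ 0.03 -0.    0.06] turn z rad -0.000 untilt rx,ry [ 0.0004  0.0008 -0.    ]
```

Position is right. I lower the last bit, release, and go on to the small mallet.

```bash
python3 -m inch '[[0,0,0,0.02,0,0.1,2.2],[0,0,0,0,0,0.05,2.2],[0,0,0,0,0,0,2.2],[0,0,0,0,0,0,2.8]]' >/dev/null; python3 st.py;  python3 -m inch '[[0,0,0,0,0,0,3.2],[0,0,0,0,0,0,4.5],[0,0,0,0,0,0,5.5],[0,0,0,0,0,-1,6],[0,0,0,0,0,-3,6],[0,0,0,0,0,-4,6],[0,0,0,0,0,-3,6],[0,0,0,2,0,0,6],[0,0,0,4,0,0,6],[0,0,0,4,0,0,6]]' >/dev/null; python3 st.py 513.5 339 220 90
```

```text
t46.9 pos [509.6  21.4 148.9] yaw 90.0 tilt [ 0.0022 -0.0016] F [ 0.1  0.5 -2.8] open 28.2 q [-0.19  0.14  1.85 -0.    1.15 -0.19]
t47.9 pos [512.5 120.  270.9] yaw 89.5 tilt [ 0.0125 -0.0031] F [ 0.6 -0.1  0.7] open 60.2 q [ 0.01  0.04  1.7  -0.    1.39  0.01]
shift cm [21.92 -0.14  5.02] turn z rad -0.008 untilt rx,ry [ 0.0126  0.003  -0.    ]
```

```bash
python3 -m inch '[[0.012,0.003,-0.008,4,0,0,6],[0,0,0,4,0,0,6],[0,0,0,4,0,0.5,6],[0,0,0,4,0,1,6],[0,0,0,3,0,1,6],[0,0,0,1.5,0,1,6],[0,0,0,0.5,0,0,6],[0,0,0,0,0,0,6],[0,0,0,0,0,0,6],[0,0,0,0,0,0,6]]'>/dev/null;  python3 st.py 513.5 339 200 90
```

```text
t48.9 pos [514.4 340.5 244.5] yaw 90.1 tilt [0.0121 0.0023] F [0.3 0.4 0.2] open 59.9 q [ 0.39  0.26  1.5  -0.    1.37  0.39]
shift cm [-0.16 -0.15  4.44] turn z rad 0.003 untilt rx,ry [ 0.0121 -0.0022  0.    ]
```

```bash
python3 -m inch '[[0.012,-0.002,0,-0.15,-0.15,1,6],[0,0,0,0,0,2,6],[0,0,0,0,0,1.5,6],[0,0,0,0,0,0.5,6],[0,0,0,0,0,0,6],[0,0,0,0,0,0,6],[0,0,0,0,0,0,6]]'>/dev/null;  python3 st.py 513.5 339 117.5 90
```

```text
t49.6 pos [514.9 334.9 193.3] yaw 89.8 tilt [0.0003 0.0001] F [ 0.  -0.6  0.5] open 60.0 q [ 0.38  0.31  1.55 -0.    1.29  0.39]
shift cm [ 0.41 -0.14  7.58] turn z rad -0.003 untilt rx,ry [ 0.0003 -0.0001  0.    ]
```

```bash
python3 -m inch '[[0,0,-0.003,0.4,-0.15,0.5,6],[0,0,0,0,0,2,6],[0,0,0,0,0,2.2,6],[0,0,0,0,0,1.6,6],[0,0,0,0,0,0.8,6],[0,0,0,0,0,0.4,6],[0,0,0,0,0,0,6],[0,0,0,0,0,0,6],[0,0,0,0,0,0,6]]'>/dev/null;  python3 st.py 513.5 339 117.5 90
```

```text
t50.5 pos [516.4 342.9 121. ] yaw 90.1 tilt [0.0102 0.0048] F [ 0.4 -0.5 -0.2] open 59.7 q [0.39 0.39 1.59 0.   1.15 0.39]
shift cm [-0.39 -0.29  0.34] turn z rad 0.002 untilt rx,ry [ 0.0102 -0.0048 -0.    ]
```

```bash
python3 -m inch '[[0.01,-0.005,0,-0.38,-0.15,0.2,5],[0,0,0,0,-0.15,0.1,4.5],[0,0,0,0,0,0,3.6],[0,0,0,0,0,0,3.0],[0,0,0,0,0,0,2.5],[0,0,0,0,0,0,1.8],[0,0,0,0,0,0,1.8],[0,0,0,0,0,0,1.8]]' 35 >/dev/null; python3 st.py 508.2 127.1 170 90
```

```text
t51.3 pos [514.  339.1 119.5] yaw 90.1 tilt [0.0017 0.0004] F [ 0.7  0.3 -0.9] open 23.1 q [ 0.39  0.39  1.59 -0.    1.15  0.39]
shift cm [-21.19  -0.62  -5.06] turn z rad 0.002 untilt rx,ry [ 0.0017 -0.0004 -0.    ]
```

```bash
python3 -m inch '[[0.001,0,0,0,0,-1,1.8],[0,0,0,0,0,-2,1.8],[0,0,0,-1,0,-3,1.8],[0,0,0,-3,0,-1,1.8],[0,0,0,-4,0,0,1.8],[0,0,0,-4,0,0,1.8],[0,0,0,-4,0,0,1.8],[0,0,0,-2,0,0,1.8],[0,0,0,-1,0,0,1.8],[0,0,0,0,0,0,1.8]]'>/dev/null; python3 -m inch '[[0,0,0,0,0,0,1.8],[0,0,0,0,0,0,1.8]]' >/dev/null; python3 st.py 508.2 127.1 150 90
```

```text
t52.5 pos [511.1 144.1 192.2] yaw 90.3 tilt [-0.006  -0.0013] F [ 0.1  0.5 -3.9] open 23.4 q [ 0.05  0.13  1.76 -0.    1.25  0.05]
shift cm [-1.69 -0.27  4.23] turn z rad 0.006 untilt rx,ry [-0.006   0.0012 -0.    ]
```

```bash
python3 -m inch '[[-0.006,0,0.006,-1.2,-0.2,0.5,1.8],[0,0,0,-0.5,0,1.3,1.8],[0,0,0,0,0,1.7,1.8],[0,0,0,0,0,0.8,1.8],[0,0,0,0,0,0.4,1.8],[0,0,0,0,0,0,1.8],[0,0,0,0,0,0,1.8],[0,0,0,0,0,0,1.8]]'>/dev/null; python3 st.py 508.2 127.1 132 90
```

```text
t53.3 pos [507.9 127.9 140.7] yaw 90.2 tilt [-0.0014 -0.001 ] F [ 0.  -1.1 -4. ] open 23.0 q [ 0.02  0.18  1.82 -0.    1.14  0.02]
shift cm [-0.08  0.03  0.87] turn z rad 0.004 untilt rx,ry [-0.0014  0.001  -0.    ]
```

```bash
python3 -m inch '[[-0.001,0.001,0.004,-0.08,0,0.4,1.8],[0,0,0,0,0,0.4,1.8],[0,0,0,0,0,0.2,1.8],[0,0,0,0,0,0.1,1.8],[0,0,0,0,0,0,1.8],[0,0,0,0,0,0,1.8],[0,0,0,0,0,0,1.8]]'>/dev/null; python3 st.py 508.2 127.1 125.4 90
```

```text
t54.0 pos [509.  127.2 130.2] yaw 90.0 tilt [0.0026 0.0002] F [ 0.5 -0.5 -4.3] open 22.8 q [0.02 0.2  1.83 0.   1.12 0.02]
shift cm [-0.01 -0.08  0.48] turn z rad -0.000 untilt rx,ry [ 0.0026 -0.0002  0.    ]
```

```bash
python3 -m inch '[[0.003,0,0,-0.01,-0.1,0.2,1.8],[0,0,0,0,0,0.15,1.8],[0,0,0,0,0,0.1,1.8],[0,0,0,0,0,0.05,1.8],[0,0,0,0,0,0,1.8],[0,0,0,0,0,0,1.8]]'>/dev/null; python3 st.py 508.2 127.1 125 90
```

```text
t54.6 pos [508.4 127.1 125.6] yaw 90.0 tilt [0.0005 0.0001] F [-0.5 -0.1 -2.7] open 23.0 q [0.02 0.2  1.83 0.   1.11 0.02]
shift cm [ 0.   -0.02  0.06] turn z rad -0.000 untilt rx,ry [ 0.0005 -0.0001 -0.    ]
```

```bash
python3 -m inch '[[0,0,0,0,0,0.08,1.8],[0,0,0,0,0,0,1.8],[0,0,0,0,0,0,2.4]]' >/dev/null; python3 st.py;  python3 -m inch '[[0,0,0,0,0,0,3],[0,0,0,0,0,0,4.2],[0,0,0,0,0,0,5.5],[0,0,0,0,0,-1,6],[0,0,0,0,0,-3,6],[0,0,0,0,0,-4,6],[0,0,0,2,0,-2,8],[0,0,0,4,2,0,8],[0,0,0,4,2,0,8],[0,0,0,4,2,0,8]]' >/dev/null; python3 st.py 608.5 334 200 90
```

```text
t54.9 pos [508.9 127.1 125.7] yaw 90.0 tilt [0.0017 0.    ] F [ 0.3 -0.4 -2.4] open 23.9 q [ 0.02  0.2   1.83 -0.    1.11  0.02]
t55.9 pos [572.3 267.2 238.3] yaw 89.6 tilt [0.0108 0.0008] F [ 0.9 -0.6  0. ] open 80.1 q [ 0.25  0.3   1.47 -0.    1.37  0.26]
shift cm [6.7  3.53 3.88] turn z rad -0.008 untilt rx,ry [ 0.0107 -0.0009 -0.    ]
```

```bash
python3 -m inch '[[0.01,0,-0.008,2,1,0,8.5],[0,0,0,2,1,0.5,8.8],[0,0,0,1.5,1,1.5,8.8],[0,0,0,0.5,0.3,2,8.8],[0,0,0,0,0,1,8.8],[0,0,0,0,0,0,8.8],[0,0,0,0,0,0,8.8],[0,0,0,0,0,0,8.8]]' >/dev/null; python3 st.py 608.5 334 160 90
```

```text
t56.7 pos [607.9 333.9 191.4] yaw 90.3 tilt [0.0055 0.0028] F [ 0.   0.5 -0.1] open 88.0 q [0.33 0.47 1.33 0.   1.33 0.33]
shift cm [-0.    0.04  3.14] turn z rad 0.005 untilt rx,ry [ 0.0055 -0.0028 -0.    ]
```

```bash
python3 -m inch '[[0.005,-0.003,0.005,0,0,0.5,8.8],[0,0,0,0,0,2,8.8],[0,0,0,0,0,2.3,8.8],[0,0,0,0,0,2,8.8],[0,0,0,0,0,1.2,8.8],[0,0,0,0,0,0.6,8.8],[0,0,0,0,0,0,8.8],[0,0,0,0,0,0,8.8],[0,0,0,0,0,0,8.8]]' >/dev/null; python3 st.py 608.5 334.5 98.5 90
```

```text
t57.6 pos [612.3 332.7 109.8] yaw 89.7 tilt [0.0106 0.0026] F [-0.6 -0.4  0.5] open 88.0 q [ 0.33  0.56  1.37 -0.    1.2   0.33]
shift cm [ 0.18 -0.39  1.13] turn z rad -0.004 untilt rx,ry [ 0.0106 -0.0026  0.    ]
```

```bash
python3 -m inch '[[0.01,-0.003,-0.004,0.18,-0.2,0.4,8],[0,0,0,0,-0.15,0.4,8],[0,0,0,0,0,0.2,7],[0,0,0,0,0,0.1,6.5],[0,0,0,0,0,0,6],[0,0,0,0,0,0,6]]' 35 >/dev/null; python3 st.py 608.5 334.5 98.5 90
```

```text
t58.2 pos [609.7 335.3 100.2] yaw 90.0 tilt [0.0031 0.0005] F [ 0.7  0.5 -0.3] open 60.1 q [ 0.33  0.57  1.37 -0.    1.19  0.33]
shift cm [-0.08 -0.12  0.17] turn z rad 0.000 untilt rx,ry [ 0.0031 -0.0005 -0.    ]
```

```bash
python3 -m inch '[[0.003,0,0,-0.1,-0.12,0.1,5.8],[0,0,0,0,0,0,5.5],[0,0,0,0,0,0,5.2],[0,0,0,0,0,0,4.5],[0,0,0,0,0,0,4.5],[0,0,0,0,0,0,4.5],[0,0,0,0,0,0,4.5]]' 35 >/dev/null; python3 st.py 509.5 -82.8 320 90
```

```text
t58.9 pos [607.8 334.2  99.2] yaw 90.0 tilt [-0.0014  0.0004] F [-0.8  0.3  0.1] open 49.1 q [0.33 0.57 1.38 0.   1.19 0.33]
shift cm [-41.69  -9.87 -22.08] turn z rad 0.000 untilt rx,ry [-0.0014 -0.0004  0.    ]
```

I route along x≈605, behind the mallets, then come back in to the pad.

```bash
python3 -m inch '[[-0.001,0,0,0,0,-1,4.5],[0,0,0,0,0,-3,4.5],[0,0,0,0,0,-4,4.5],[0,0,0,-1,0,-4,4.5],[0,0,0,-3,0,-4,4.5],[0,0,0,-4,0,-2,4.5],[0,0,0,-4,0,0,4.5],[0,0,0,-4,0,0,4.5],[0,0,0,-4,0,0,4.5],[0,0,0,-3,0,0,4.5]]'>/dev/null; python3 st.py 606 -82.8 290 90
```

```text
t59.9 pos [604.   99.7 282.4] yaw 90.5 tilt [-0.0104 -0.0048] F [-0.1 -0.1 -5.1] open 49.1 q [-0.03  0.24  1.45 -0.01  1.46 -0.04]
shift cm [-18.25   0.04  -0.67] turn z rad 0.008 untilt rx,ry [-0.0105  0.0047  0.    ]
```

```bash
python3 -m inch '[[-0.01,0.005,0.008,-3,0,0,4.5],[0,0,0,-4,0,0,4.5],[0,0,0,-4,0,0,4.5],[0,0,0,-3,0,0,4.5],[0,0,0,-1.5,0,0,4.5],[0,0,0,-0.5,0,0,4.5],[0,0,0,0,0,0,4.5],[0,0,0,0,0,0,4.5]]'>/dev/null; python3 st.py 509.5 -82.8 220 90
```

```text
t60.7 pos [600.7 -69.2 281. ] yaw 89.7 tilt [-0.0051  0.0017] F [-0.3  0.3 -4.8] open 49.6 q [-0.31  0.22  1.48  0.    1.45 -0.31]
shift cm [-1.42 -9.08  6.14] turn z rad -0.005 untilt rx,ry [-0.0051 -0.0017  0.    ]
```

```bash
python3 -m inch '[[-0.005,-0.002,-0.005,-1.3,-1.5,0,4.5],[0,0,0,0,-3,0,4.5],[0,0,0,0,-2.5,1,4.5],[0,0,0,0,-1.3,2,4.5],[0,0,0,0,-0.4,2.5,4.5],[0,0,0,0,0,2,4.5],[0,0,0,0,0,1,4.5],[0,0,0,0,0,0,4.5],[0,0,0,0,0,0,4.5],[0,0,0,0,0,0,4.5]]'>/dev/null; python3 st.py 509.5 -82.8 140 90
```

```text
t61.7 pos [513.6 -69.3 196.7] yaw 91.0 tilt [0.0065 0.0016] F [-0.4 -0.7 -5.4] open 49.1 q [-0.37  0.09  1.8   0.    1.25 -0.39]
shift cm [-1.35 -0.48  5.67] turn z rad 0.018 untilt rx,ry [ 0.0065 -0.0015  0.    ]
```

```bash
python3 -m inch '[[0.006,-0.001,0.018,-0.9,-0.4,0,4.5],[0,0,0,-0.5,0,1,4.5],[0,0,0,0,0,2,4.5],[0,0,0,0,0,1.5,4.5],[0,0,0,0,0,0.6,4.5],[0,0,0,0,0,0,4.5],[0,0,0,0,0,0,4.5],[0,0,0,0,0,0,4.5]]'>/dev/null; python3 st.py 509.5 -82.8 112 90
```

```text
t62.5 pos [512.7 -88.6 147. ] yaw 89.8 tilt [ 0.0077 -0.0035] F [ 0.7  0.5 -4.4] open 49.1 q [-0.4   0.16  1.83 -0.    1.14 -0.4 ]
shift cm [ 0.59 -0.35  3.5 ] turn z rad -0.004 untilt rx,ry [ 0.0077  0.0034 -0.    ]
```

```bash
python3 -m inch '[[0.008,0.003,-0.004,0.55,-0.35,0.4,4.5],[0,0,0,0,0,1,4.5],[0,0,0,0,0,1,4.5],[0,0,0,0,0,0.7,4.5],[0,0,0,0,0,0.3,4.5],[0,0,0,0,0,0,4.5],[0,0,0,0,0,0,4.5],[0,0,0,0,0,0,4.5]]'>/dev/null; python3 st.py 509.5 -82.8 105.2 90
```

```text
t63.3 pos [509.7 -82.6 110.9] yaw 90.0 tilt [ 0.0007 -0.0009] F [-0.   0.6 -6. ] open 49.2 q [-0.39  0.21  1.86 -0.    1.07 -0.39]
shift cm [-0.02 -0.02  0.57] turn z rad 0.001 untilt rx,ry [0.0007 0.0009 0.    ]
```

```bash
python3 -m inch '[[0.001,0,0,-0.02,-0.02,0.2,4.5],[0,0,0,0,0,0.2,4.5],[0,0,0,0,0,0.1,4.5],[0,0,0,0,0,0.05,4.5],[0,0,0,0,0,0,4.5],[0,0,0,0,0,0,4.5]]'>/dev/null; python3 st.py 509.5 -82.8 105.2 90
```

```text
t63.9 pos [510.2 -83.2 105.9] yaw 90.0 tilt [ 0.0015 -0.0016] F [-0.4 -0.6 -5.1] open 49.3 q [-0.39  0.22  1.86 -0.    1.06 -0.39]
shift cm [ 0.04 -0.07  0.07] turn z rad 0.001 untilt rx,ry [ 0.0015  0.0016 -0.    ]
```

```bash
python3 -m inch '[[0.001,0.001,0,0.03,-0.08,0.1,4.5],[0,0,0,0,0,0.08,4.5],[0,0,0,0,0,0,4.5]]'>/dev/null; python3 st.py; python3 -m inch '[[0,0,0,0,0,0,5.2],[0,0,0,0,0,0,5.6],[0,0,0,0,0,0,6.5],[0,0,0,0,0,0,7.5],[0,0,0,0,0,-1,7.5],[0,0,0,0,0,-3,7.5],[0,0,0,0,0,-4,7.5],[0,0,0,0,0,-4,7.5],[0,0,0,0,0,-4,7.5],[0,0,0,-2,-1,-2,7.5]]'>/dev/null; python3 -m inch '[[0,0,0,-4,-1,0,7.5],[0,0,0,-4,-1,0,7.5],[0,0,0,-4,-1,0,7.5],[0,0,0,-4,-1,0,7.5],[0,0,0,-3,-1,0,7.5],[0,0,0,0,0,0,7.5],[0,0,0,0,0,0,7.5]]'>/dev/null; python3 st.py
python3 - <<'E'
from h import *
wsnap("w9")
for n in("top","side"):
    a=snapshot(n);cv2.imwrite(f"pics/{n}9.png",a["color"]);np.savez(f"pics/{n}9.npz",**a)
E
```

```text
t64.2 pos [509.9 -83.2 105.2] yaw 90.1 tilt [ 0.0015 -0.0014] F [-0.1  0.3 -5.3] open 49.3 q [-0.39  0.22  1.86 -0.    1.06 -0.39]
t65.9 pos [ 449.8 -300.9  307.8] yaw 90.2 tilt [ 0.0173 -0.0117] F [-0.1  0.4 -0. ] open 75.1 q [-0.81  0.04  1.62  0.    1.46 -0.82]
```

View pics/top9.png

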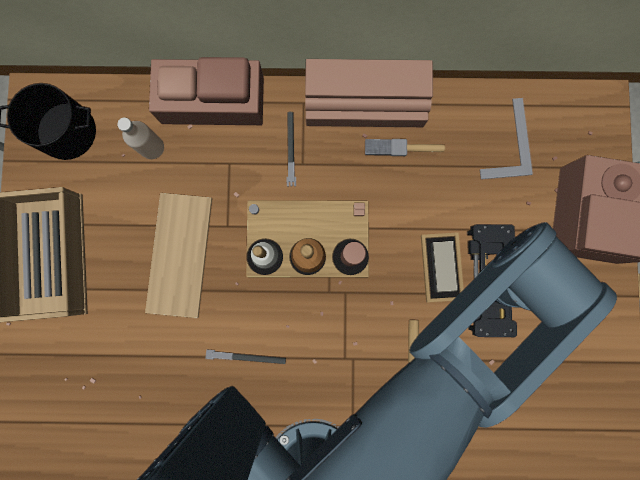

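View pics/side9.png

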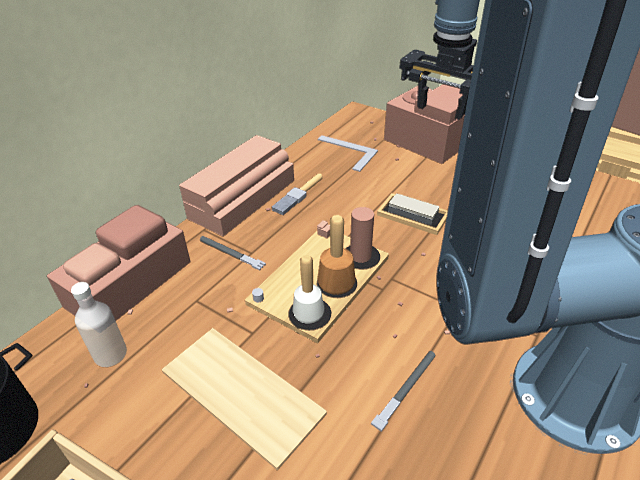

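Everything is back on its pad ((264,256), (307,256), (350,256), as at the start) and the stone is in the tray. I'll compare numbers with the first picture.

```bash
python3 - <<'E'
from h import *
for n in("top0","top9"):
    s=load(n);P=cloud(s);z=P[...,2]*1000;m=np.zeros((480,640),bool);m[190:290,240:380]=1
    for lo,hi in((190,230),(165,182),(132,150)):
        N,L,S,C=cv2.connectedComponentsWithStats((m&(z>lo)&(z<hi)).astype(np.uint8))
        i=1+np.argmax(S[1:,4]);print(n,lo,S[i,4],C[i].round(2),(np.median(P[L==i],0)*1000).round(1))
hsv=cv2.cvtColor(s["color"],cv2.COLOR_BGR2HSV)
print("stone",rect(s,(hsv[...,1]<60)&(hsv[...,2]>100)&(z>20),.035,(443,267)))
a,b=[load(n)["color"][190:290,240:380].astype(int) for n in("side0","side9")];print("side diff px",(abs(a-b).max(2)>40).sum())
E
```

```text
top0 190 144 [305.46 251.36] [508.9  22.2 197. ]
top0 165 101 [257.25 252.05] [507.4 126.8 172.5]
top0 132 399 [353.42 253.17] [509.9 -81.8 143.5]
top9 190 140 [306.54 250.08] [511.4  19.2 197.3]
top9 165 107 [257.5  250.45] [511.5 125.4 172. ]
top9 132 394 [353.56 252.47] [511.7 -83.3 143.4]
stone [ 489.4 -310.6  119.5   47.8    4.4]
side diff px 916
```

```bash
python3 - <<'E'
from h import *
r=[cv2.resize(load(n)["color"][y:y+h,x:x+w],None,fx=5,fy=5,interpolation=cv2.INTER_CUBIC) for n,y,h,x,w in(("top0",230,52,240,140),("top9",230,52,240,140))]
cv2.imwrite("pics/cmp.png",np.vstack(r))
# head/core side silhouette against pad: head pixel blobs on the plane of head top
for n in("top0","top9"):
    s=load(n);P=cloud(s);z=P[...,2]*1000;m=np.zeros((480,640),bool);m[225:285,240:380]=1
    for lo,hi,b in((60,112,(284,330)),(60,95,(240,284))):
        k=m&(z>lo)&(z<hi);k[:,:b[0]]=0;k[:,b[1]:]=0;q=P[k]*1000;print(n,b,len(q),q.mean(0).round(1),((np.percentile(q,2,0)+np.percentile(q,98,0))/2).round(1))
E
```

```text
top0 (284, 330) 662 [504.8  20.9  94.6] [506.8  22.   85.7]
top0 (240, 284) 350 [504.2 121.8  80.7] [506.2 125.8  76.8]
top9 (284, 330) 670 [507.7  19.1  94.5] [510.   19.9  85.3]
top9 (240, 284) 340 [508.  120.8  81. ] [510.7 125.5  76.7]
```

View pics/cmp.png

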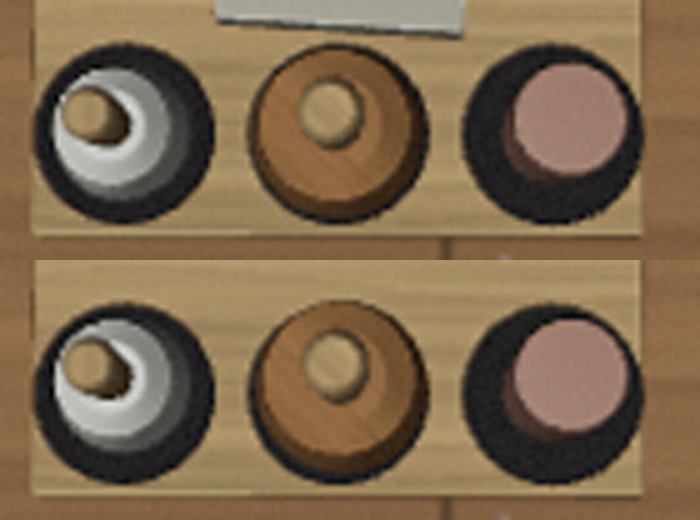

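Each piece stands upright on its own pad, 2–4 mm from where it started. That is near the 2 mm calibration limit, so I won't risk handling them again. I'm handing in.

```bash
python3 st.py; python3 -c "
from plant import finish_job; print(finish_job())"
```

```text
t66.0 pos [ 450.4 -299.6  307.5] yaw 90.4 tilt [ 0.0172 -0.0117] F [-0.4  0.6  0.1] open 74.8 q [-0.81  0.04  1.62  0.    1.46 -0.82]
the job is handed in; nothing more can be done
None
```

The job is done and handed in at about 66 s of the 131 s allowed. I stood the core, small mallet and big mallet on the side board, laid the whetstone in its tray, then put the mallets and core back on their own pads.

- **Whetstone:** it lies flat and lengthwise in the tray, at (489, -311) mm with a yaw of 4.4°. Its top is at 35 mm, as it should be, and it is within about 2 mm of the tray's measured centre.
- **Mallets and core:** all three are upright, with their tops at the same heights as at the start. None was knocked over.
- **Centring is not exact:** against the first top picture they stand about 4 mm (both mallets) and 2 mm (core) off where they started, mostly in +x. The gripper's own positions put them within about 1 mm of where I had gripped them, so I think closing the jaws shifted them at the first grip. I left it, because regrasping risked more than it would gain.
- **At hand-in:** the gripper was empty, about 30 cm above the bench and touching nothing.

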